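# Portion the walnuts out of the tilting nut carousel

## Robot

A 6-joint arm with a two-finger parallel gripper is mounted at the origin on a cart in front of the work surface, level with it; the furniture and walls round the work are solid. World frame = base frame: x ahead of the robot, y to its left, z up, the work surface at z = 0. Lengths are in m, angles in degrees, forces in N, time in s.
With the tool pointing down it reaches from about 0.25 to 0.8 m from the base axis. Payload 3.9 kg.
Tool frame: the origin (TCP) lies between the finger pads; the fingertips stand 8 mm ahead of it and the grasp point (between the pads) lies 11 mm behind it; z points along the fingers, y is the line along which they close (so a half turn about z gives the same grasp; the last joint's range is limited). The gripper opens to 85 mm and grips with 20 to 120 N. Pads are 22 mm wide; open, the fingers measure 114 mm over their backs; the gripper's body (76 mm by 85 mm) begins 54 mm behind the grasp point. The pads swing forward as they close: fully open they stand 13 mm farther back than shut.
Start: joints at [63.255, 14.897, -7.913, 67.191, 0, 90], TCP at [0.236, 0.469, 0.239] pointing down, gripper open.
Joint ranges: [-159.42, 159.42], [-47.68, 98.78], [-73.54, 78.23], [-108.79, 121.32], [-90, 84.71], [-180, 180]. Speed limits (degrees/s): [147.25, 147.25, 180, 180, 180, 180].

## Interface

Orientations are given as [roll, pitch, yaw] about the fixed x, y, z axes, in that order (R = Rz(yaw) Ry(pitch) Rx(roll)).
In Python, from plant import observe, snapshot, calibration, sign_off gives the robot as it stands.
- The arm moves only by the tool move_arm, never from a script. Its argument "steps" is a list of rows, each an object with "xyz": the shift along the tool's x, y, z in mm, a list of three; "turn": the turn, a rotation vector about the tool's x, y, z in degrees, a list of three. A call has 1 to 12 rows; each row is the pose to reach, as a shift and turn from the pose commanded when the call began, along the tool's axes at that moment; what a row does not reach only later rows make up. A row lasts 1/12 s, in which the tool goes at most 41.7 mm and 7.16 degrees, less where a joint would pass 70% of its speed; a pose out of reach is approached as far as the arm can. A call with a gripper value outside its range is refused whole. "fingers" is the opening, from 0 (shut) to 1 (fully open), set as the call begins (left out, the last holds). The fingers move at their own pace and stop on an object; "squeeze" is the grip in N (left out, the last holds). Time passes only in rows, so rows that repeat a pose let the fingers close. It gives the time, the measured TCP pose, the force, the opening and the grip force at its end, in the units of the state.
- observe(): the state, without advancing time (a new reading comes with each control period).
- snapshot(name): name is "side" or "top"; returns the picture (420x560x3 uint8, red, green, blue); there is no depth.
- calibration(name): a dict with "fx", "fy", "cx", "cy" (pixels), "rvec" (rotation vector, rad) and "tvec" (3), from world to camera coordinates, as OpenCV has them. Camera axes: x right, y down, z forward; pixel columns grow to the right and rows downward; lengths in m; the calibration is good to about 2 mm. A picture is of the moment at which its call begins. calibration takes no time and is no camera call.
- sign_off(): hands the job in; it is judged then, once.
The state is a dict: "clock": time; "joint_positions": joint angles; "dq": joint speeds; "joint_torque": joint torques, N m; "eef_pos": TCP position; "tcp_rot": TCP orientation; "contact_force": force on the tool from outside, world axes, zero at the start; "torque": the same for the moment, N m; "gripper_width": finger opening in m; "gripper_force": force on a finger pad.
Only numpy, scipy, OpenCV 4.12 (cv2) and the standard library are available. Lean on these libraries where they do the work, as an engineer would, in place of code of your own. Each camera call takes 0.05 s, during which the arm holds its last target. There are 200 camera calls.

## Task

Pour all the walnuts (the big nuts, in one or two compartments) out of the nut carousel into the white bowl, leaving the hazelnuts in: stand the bowl under the spout, pinch the spout cover's two tabs to take it off, turn the wheel so that a walnut compartment faces the spout and tip the carousel by its handle, for each such compartment. Then let the carousel back level, snap the cover fully home on the spout again and stand the bowl with all the walnuts upright on the floor of the steel tray; leave the spice jars where they are, and pick up any walnut that misses the bowl.

Things in the scene. Friction and masses are not known exactly. Their poses are not given: they have to be found in the camera images.
- stand: stand of the tilting nut carousel, fixed to the worktop; origin on the worktop straight below the carousel's centre (at rest). Its -x axis points from the centre towards the spout, +x towards the tipping handle. Base board x -128 to 87, y +-65, 10 thick. All offsets in mm.
- pan (a joint): tilt of the carousel, rad: 0 = level on its rest, 0.75 = fully tipped spout-down. Turns about a fixed level pin along the stand's y, at x -118, z 97 in the stand's frame. The load is behind the pin: it needs about 4 N lift at the handle and sinks back softly by itself when let go.
- handle_grip (a point): middle of the tipping handle at the back: a straight wooden bar 14 wide, 16 tall, 74 long, pointing away from the carousel (stand +x when level) 264 mm behind and 17 above the tilt pin; pinch across its 14 mm width from above and follow the arc about the pin
- wheel: the wheel, its journal in a bearing of the pan; turns either way without end, stays as left (0.12 N m). Origin: centre of its underside. 172 across, it has five 72-degree compartments, 34 high, open outwards (2 mm curb) under a clear top disc. The pan's rim closes them but for a 60-degree gap at the spout: nuts get out only if their compartment faces the spout (to 0.15 rad) and it is tipped over 0.6 rad (fully, to empty)
- wheel_knob (a point): middle of the wheel's knob, on its axis: an upright wooden bar 46 long (along this point's x axis), 12 thick, 28 tall, top 13 above this point; below it, 14 lower, a 48 mm disc; the clear top disc of the wheel lies 18 lower. Turns with the wheel. Compartment centre lines lie at 0, 72, 144, 216 and 288 degrees counter-clockwise from this point's x axis
- spout_lip (a point): middle of the outer end of the spout's floor, 138 mm from the carousel's centre, 105 above the worktop when level; the spout is a trough 68 wide inside, walls 34 high. Tipped fully, nuts land 20 to 80 mm beyond it: a bowl centred 57 mm beyond it (horizontally, away from the carousel) catches them.
- cover_seat (a point): where the origin of the spout cover comes when it is fully home on the spout (axes parallel to the stand's when level); at z 118 when level
- cover: grey snap-fit spout cover, 38 (x) by 96 (y) by 68 tall, 85 g, at first snapped in place. Origin: centre of its underside (hooks and front wall, on which it can stand). Front wall on its -x side. Two upright tabs, 26 long in x, outer faces 52 apart in y: pressed together (10 mm each, 9 N) they spread the hooks below, and it lifts straight up off the spout or goes straight down on it; they spring back
- cover_grip (a point): point midway between the cover's two tabs, 52 above its origin, the height to pinch them (fingers reaching lower than 33 above the origin touch the cover's top)
- tab_a (a joint): swing of the tab on the cover's +y side, rad: 0 = sprung out (hook in), 0.34 = fully pressed
- tab_b (a joint): swing of the tab on the cover's -y side, as tab_a
- bowl: white stoneware bowl, round, 124 across the rim, 56 tall, 88 across the foot, wall 8 thick and nearly upright near the rim; origin at the centre of its underside. Can be carried by pinching the rim wall from above.
- tray: flat pressed-steel tray, 178 (its x) by 252 (its y), rim 26 high, floor 2 thick; origin at the centre of its underside; loose
- spice_jar: bystander: spice jar 46 across, 106 tall, origin under its centre; leave alone
- spice_jar_tall: bystander: spice jar 44 across, 105 tall, origin under its centre; leave alone
- walnut_0_c (a point): centre of a walnut in its shell, 31 long, 29 thick, with a seam round it; lies in a compartment; may be absent
- walnut_1_c (a point): centre of a walnut in its shell, 31 long, 29 thick, with a seam round it; lies in a compartment; may be absent
- walnut_2_c (a point): centre of a walnut in its shell, 31 long, 29 thick, with a seam round it; lies in a compartment; may be absent
- walnut_3_c (a point): centre of a walnut in its shell, 31 long, 29 thick, with a seam round it; lies in a compartment; may be absent
- walnut_4_c (a point): centre of a walnut in its shell, 31 long, 29 thick, with a seam round it; lies in a compartment; may be absent
- hazel_0_c (a point): centre of a hazelnut, 20 long, 19 thick, darker and much smaller than the walnuts; must stay in the carousel
- hazel_1_c (a point): centre of a hazelnut, 20 long, 19 thick, darker and much smaller than the walnuts; must stay in the carousel
- hazel_2_c (a point): centre of a hazelnut, 20 long, 19 thick, darker and much smaller than the walnuts; must stay in the carousel
- hazel_3_c (a point): centre of a hazelnut, 20 long, 19 thick, darker and much smaller than the walnuts; must stay in the carousel
Mind the look-alikes: they are no part of the job. There is more than one size of the cover; the one meant has the size given above. Several things have the shape of the bowl; the one meant has the colours described above.

How it is judged:
By the outcome, as a careful person would: the job done as asked, in the order asked, and still so for the second after the job is handed in, with the robot touching nothing.
Of walnut_0, walnut_1, walnut_2, walnut_3, walnut_4 only 2 to 5 are there at a start; the rules pass over those that are not, and their reading is None.
At some moment in a run one of bowl, tray may be knocked a few centimetres aside while the robot is not near it.
It also fails if it takes over 210 s, if anything falls off the work surface, if the arm or the gripper's body presses on something with over 40 N, if the wrist force passes 120 N, or if a joint passes its speed limit or range.

## Working session

There is one attempt and no reset: what is moved stays moved. The work goes in short steps, Python scripts to look and compute and a tool call to move; the robot and the scene stay as the last step left them, time stands still between calls to the robot, and variables do not carry over. Pictures are saved under pics/ and viewed, at most 14 in all, crops included, and the job is handed in when it is done.

Besides the shell and the picture viewer there is one more tool, called after "Call:" in YAML: its name, and indented under it one key for each argument. move_arm: Moves the arm, as the interface text tells. Its arguments: {"type":"object","properties":{"steps":{"type":"array","items":{"type":"object","properties":{"xyz":{"type":"array","items":{"type":"number"}},"turn":{"type":"array","items":{"type":"number"}}}}},"fingers":{"type":"number"},"squeeze":{"type":"number"}},"required":["steps"]}

```bash
mkdir -p pics
cat > h.py <<'E'
import numpy as np, cv2
from plant import observe, snapshot, calibration, sign_off
from scipy.spatial.transform import Rotation as R
def cam(n):
    c=calibration(n); K=np.array([[c['fx'],0,c['cx']],[0,c['fy'],c['cy']],[0,0,1]])
    return K,np.array(c['rvec'],float).ravel(),np.array(c['tvec'],float).ravel()
def ray(n,u,v,z):
    K,r,t=cam(n); M=cv2.Rodrigues(r)[0]; o=-M.T@t; d=M.T@np.linalg.inv(K)@[u,v,1.]
    return o+d*(z-o[2])/d[2]
def proj(n,P):
    K,r,t=cam(n); return cv2.projectPoints(np.array(P,float).reshape(-1,1,3),r,t,K,None)[0].reshape(-1,2)
def snap(n,f,box=None,s=1):
    im=snapshot(n)[:,:,::-1].copy()
    if box: a,b,c,d=box; im=im[b:d,a:c]
    if s!=1: im=cv2.resize(im,None,fx=s,fy=s,interpolation=cv2.INTER_CUBIC)
    cv2.imwrite('pics/'+f,im); return im
E
python3 - <<'E'
from h import *
snap('top','t0.png',s=1.4286);snap('side','s0.png',s=1.4286)
print(observe())
for n in('top','side'):
    K,r,t=cam(n);print(n,-cv2.Rodrigues(r)[0].T@t,K[0,0])
E
```

```text
{'clock': 0.1, 'joint_positions': array([ 6.32565313e+01,  1.49319736e+01, -7.97807695e+00,  6.71908194e+01,
       -2.68032140e-03,  8.99992673e+01]), 'dq': array([-0.07994119, -0.12280711, -0.00222255,  0.05624585,  0.00225087,
        0.02854954]), 'joint_torque': array([-4.46870172e-04, -4.06508482e+01,  2.54527259e+01,  1.00851146e-02,
       -5.13113946e-05,  3.85741316e-06]), 'eef_pos': array([0.23599112, 0.46829815, 0.23855001]), 'tcp_rot': array([-1.79899130e+02,  2.67902739e-03,  1.53257269e+02]), 'contact_force': array([ 0.07674673,  0.27030224, -0.77034991]), 'torque': array([-0.05373427,  0.0053962 ,  0.0114959 ]), 'gripper_force': 0.0, 'gripper_width': 0.08520640395016846}
top [1.06149802e-03 9.27171276e-02 1.51516971e+00] 452.24112620367856
side [-0.12596865 -1.02497193  0.68953388] 448.08431639149
```

View pics/t0.png

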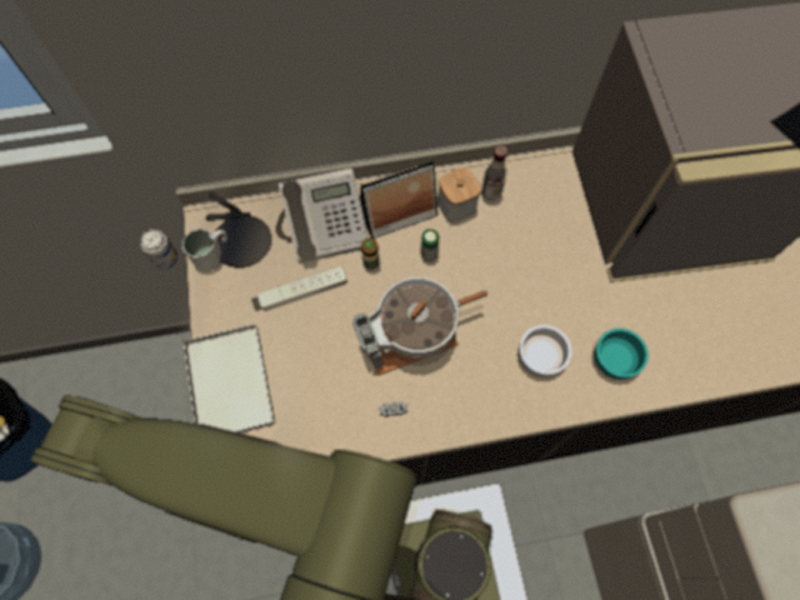

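View pics/s0.png

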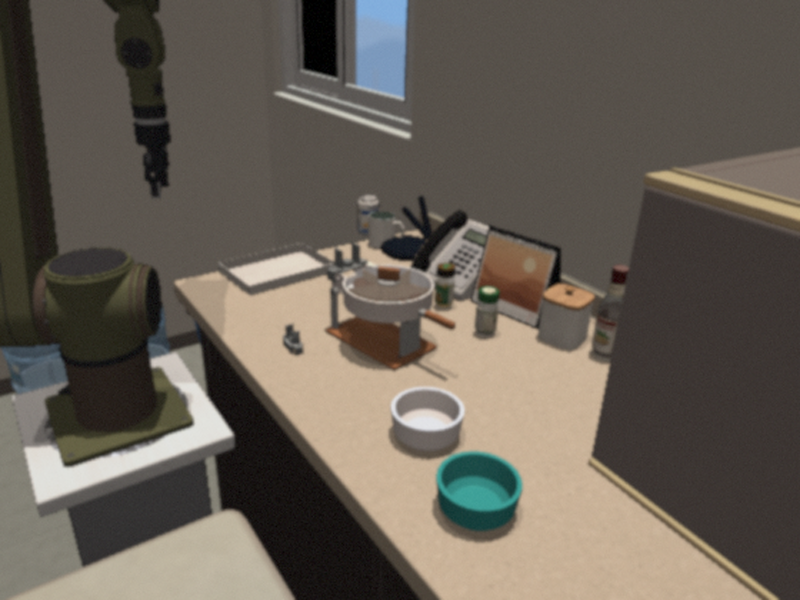

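The top view shows the carousel at (418,318), with its spout and cover at (370,340) on the left and the handle at (475,298). The white bowl is at (545,350) and the teal look-alike at (621,353). The tray is at (230,380), and a small look-alike cover lies at (393,409). The jars are at (371,253) and (430,243). I choose the cover on the spout, the white bowl at (545,350), and check both in close crops.

Run:
```python
from h import *
im=snapshot('top')[:,:,::-1]
cv2.imwrite('pics/t1.png',cv2.resize(im[180:290,235:350],None,fx=5.2,fy=5.2,interpolation=cv2.INTER_CUBIC))
im=snapshot('side')[:,:,::-1]
cv2.imwrite('pics/s1.png',cv2.resize(im[165:270,190:330],None,fx=5.5,fy=5.5,interpolation=cv2.INTER_CUBIC))
for u,v in[(545,350),(230,380),(418,318)]: print(ray('top',u/1.4286,v/1.4286,0.05))
```

```text
[ 0.42063265 -0.33254026  0.05      ]
[0.48368913 0.41146017 0.05      ]
[ 0.55623179 -0.05028249  0.05      ]
```

View pics/t1.png

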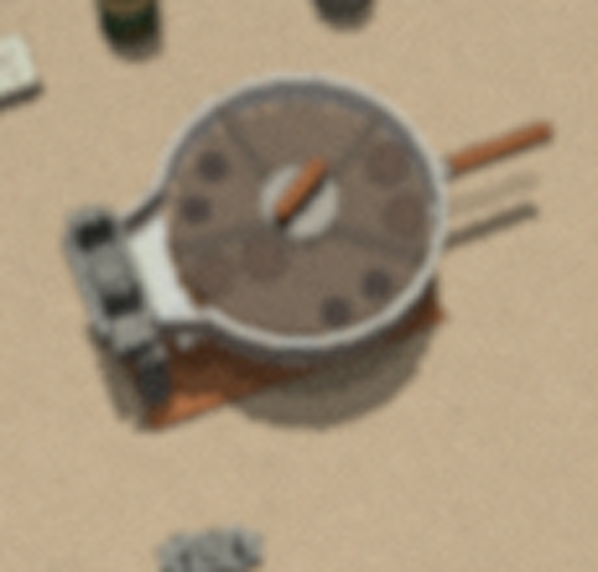

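View pics/s1.png

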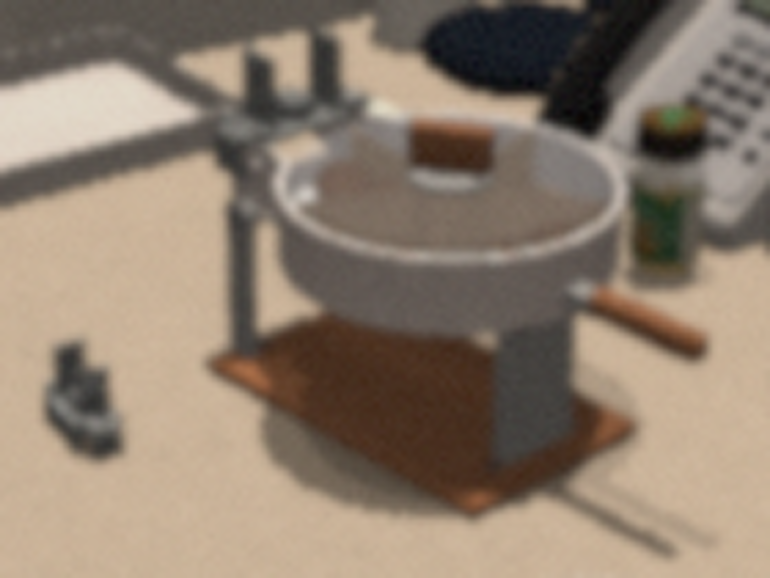

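Top crop: walnuts at (265,255),(210,270) and (385,160),(405,215), so there are two walnut compartments. Hazelnuts are at (210,165),(195,210) and (335,310),(378,285). The knob bar runs from (280,215) to (322,163), the tabs are at about (95,230) and (122,292), and the handle ends at (547,130). The small look-alike cover at the bottom is clearly undersized.

```bash
cat > fit.py <<'E'
from h import *
from scipy.optimize import least_squares
T=lambda u,v:('top',235+u/5.2-.4,180+v/5.2-.4)
S=lambda u,v:('side',190+u/5.5-.4,165+v/5.5-.4)
# local pt; None z -> unknown knob top
obs=[((0,0,'k'),T(302,189)),((0,0,'k'),S(452,126)),
((183,0,114),T(548,130)),((183,0,114),S(702,345)),
((-128,-65,5),T(150,424)),((87,-65,5),T(441,318)),
((-128,-65,8),S(212,365)),((87,-65,5),S(474,512)),((87,65,8),S(632,425)),
(('c',22,186),T(88,215)),(('c',-22,186),T(122,290)),(('c',22,186),S(322,38)),(('c',-22,186),S(258,55))]
def f(p,full=False):
    x,y,a,k,c=p; out=[]
    for (l,(n,u,v)) in obs:
        lx=c if l[0]=='c' else l[0]; lz=k if l[2]=='k' else l[2]
        P=[x+(lx*np.cos(a)-l[1]*np.sin(a))/1e3,y+(lx*np.sin(a)+l[1]*np.cos(a))/1e3,lz/1e3]
        out+=list(proj(n,P)[0]-[u,v])
    return np.array(out)
r=least_squares(f,[.557,-.05,np.radians(-73),170,-135],x_scale=[.01,.01,.1,10,10],loss='soft_l1')
print(r.x,np.degrees(r.x[2]));print(r.fun.reshape(-1,2).round(1))
K=1/1.4286
print('wheel bar',[ray('top',*T(u,v)[1:],r.x[3]/1e3)[:2] for u,v in((280,215),(322,163))])
def circ(n,z,pts):
    P=np.array([ray(n,u*K,v*K,z)[:2] for u,v in pts]);A=np.c_[2*P,np.ones(len(P))]
    s=np.linalg.lstsq(A,(P**2).sum(1),rcond=None)[0];return s[:2],np.sqrt(s[2]+s[:2]@s[:2])
print('bowl top',circ('top',.056,[(519,350),(572,352),(545,326),(545,377)]))
print('bowl side',circ('side',.056,[(391,410),(464,411),(428,390),(428,432)]))
print('tray',[ray('top',u*K,v*K,.026)[:2].round(3) for u,v in((187,342),(258,327),(273,418),(203,435))])
E
python3 fit.py
```

```text
[ 5.34423422e-01 -3.86614284e-02 -1.37355515e+00  1.75669735e+02
 -1.23922483e+02] -78.69891297780198
[[-1.4 -0.8]
 [-0.8  0.2]
 [ 0.9 -1.1]
 [ 1.   1.7]
 [-0.4  1.7]
 [ 0.7  0.1]
 [-1.8 -0.7]
 [-0.9  0.5]
 [ 0.9 -0.3]
 [ 0.8  0.5]
 [-0.8 -1.8]
 [-0.3 -0.7]
 [ 0.5 -0.3]]
wheel bar [array([ 0.51654853, -0.02611304]), array([ 0.54573674, -0.05813204])]
bowl top (array([ 0.41598246, -0.33119143]), np.float64(0.06332499165585868))
bowl side (array([ 0.42095494, -0.33822824]), np.float64(0.05956668458780784))
tray [array([0.606, 0.512]), array([0.614, 0.338]), array([0.382, 0.326]), array([0.372, 0.488])]
```

Call:
move_arm:
  steps:
    - {"xyz":[0,0,0],"turn":[0,0,-7]}
    - {"xyz":[0,0,0],"turn":[0,0,-14]}
    - {"xyz":[0,0,0],"turn":[0,0,-21]}
    - {"xyz":[0,0,0],"turn":[0,0,-28]}
    - {"xyz":[0,0,0],"turn":[0,0,-35]}
    - {"xyz":[0,0,0],"turn":[0,0,-42]}
    - {"xyz":[0,0,0],"turn":[0,0,-44]}

```text
clock: 0.78
eef_pos: [0.2362, 0.4686, 0.239]
tcp_rot: [-180.0, -0.0, -162.5]
contact_force: [0.1, -0.8, 0.5]
gripper_width: 0.0851
gripper_force: 0.0
```

```bash
python3 -c "
from h import *
s=observe();print(s['joint_positions'].round(1),s['tcp_rot'].round(1),s['eef_pos'].round(4))"
```

```text
[63.3 14.9 -7.9 67.2  0.  45.7] [-180.    -0.  -162.5] [0.2362 0.4686 0.239 ]
```

```bash
cat >> fit.py <<'E'
x,y,a,k,c=r.x
def W(l): l=np.atleast_2d(np.array(l,float)); return np.c_[x+(l[:,0]*np.cos(a)-l[:,1]*np.sin(a))/1e3,y+(l[:,0]*np.sin(a)+l[:,1]*np.cos(a))/1e3,l[:,2]/1e3]
def box(x0,x1,y0,y1,z): return [(x0,y0,z),(x1,y0,z),(x1,y1,z),(x0,y1,z),(x0,y0,z)]
th=np.linspace(0,2*np.pi,60)
shapes=[box(-128,87,-65,65,10),box(-128,87,-65,65,0),box(109,183,-7,7,122),[(86*np.cos(t),86*np.sin(t),138) for t in th],[(24*np.cos(t),24*np.sin(t),k-27) for t in th],
 box(c-13,c+13,20,26,186),box(c-13,c+13,-26,-20,186),box(c-19,c+19,-48,48,118)]
def over(n,bx,s,f):
    im=snapshot(n)[:,:,::-1][bx[1]:bx[3],bx[0]:bx[2]];im=cv2.resize(im,None,fx=s,fy=s,interpolation=cv2.INTER_CUBIC)
    for sh in shapes:
        q=(proj(n,W(sh))-[bx[0],bx[1]]+.5)*s
        cv2.polylines(im,[q.round().astype(int)],False,(0,255,0),1)
    return im
A=over('top',(235,180,350,290),5,0);B=over('side',(190,160,330,270),5,0)
cv2.imwrite('pics/ov1.png',np.vstack([np.hstack([A[:,:],np.zeros((A.shape[0],0,3),np.uint8)])]));cv2.imwrite('pics/ov2.png',B)
E
python3 fit.py >/dev/null
```

```text
(no output)
```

View pics/ov1.png

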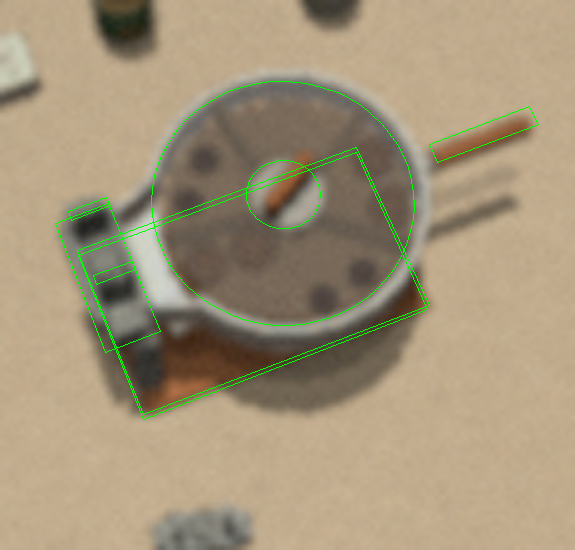

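View pics/ov2.png

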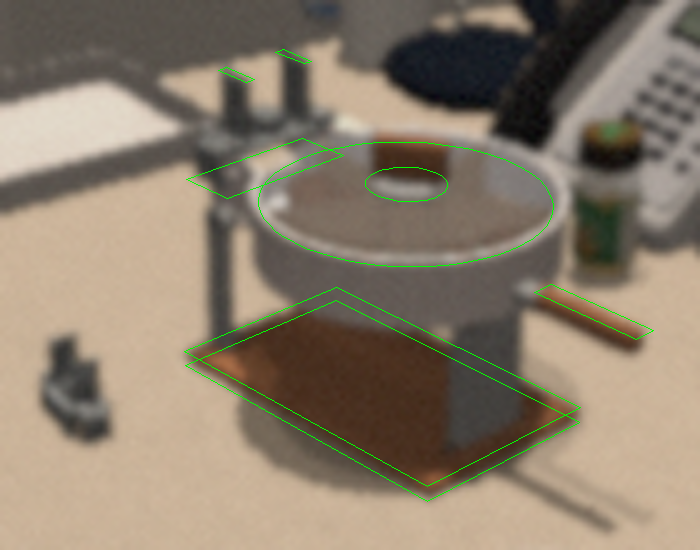

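```bash
cat > fit2.py <<'E'
from h import *
from scipy.optimize import least_squares
T=lambda u,v:('top',235+u/5-.4,180+v/5-.4)
S=lambda u,v:('side',190+u/5-.4,160+v/5-.4)
obs=[((0,0,'k'),T(288,184)),((0,0,'k'),S(411,135)),((0,0,'d'),T(288,196)),((0,0,'d'),S(411,186)),
((183,0,114),T(530,124)),((183,0,114),S(641,342)),((120,0,114),T(448,153)),((120,0,114),S(552,299)),
((-128,-65,7),T(144,411)),((87,-65,7),T(426,306)),
((-128,-65,8),S(190,355)),((87,-65,7),S(430,490)),((87,65,8),S(577,410)),
(('c',23,186),T(91,211)),(('c',-23,186),T(117,276)),(('c',23,186),S(296,54)),(('c',-23,186),S(236,70))]
th=np.linspace(0,2*np.pi,200)
def W(p,l):
    x,y,a=p[:3];l=np.atleast_2d(np.array(l,float)); return np.c_[x+(l[:,0]*np.cos(a)-l[:,1]*np.sin(a))/1e3,y+(l[:,0]*np.sin(a)+l[:,1]*np.cos(a))/1e3,l[:,2]/1e3]
def f(p):
    x,y,a,k,c,Rr,h=p[:7]; off={'top':p[7:9],'side':p[9:11]}; out=[]
    for (l,(n,u,v)) in obs:
        lx=c if l[0]=='c' else l[0]; lz={'k':k,'d':k-27}.get(l[2],l[2])
        out+=list(proj(n,W(p,[lx,l[1],lz]))[0]+off[n]-[u,v])
    C=W(p,np.c_[Rr*np.cos(th),Rr*np.sin(th),0*th+h])
    t=proj('top',C)+off['top'];s=proj('side',C)+off['side']
    out+=[t[:,0].max()-T(430,0)[1],t[:,1].min()-T(0,71)[2],t[:,1].max()-T(0,333)[2],s[:,0].min()-S(247,0)[1],s[:,0].max()-S(571,0)[1],s[:,1].max()-S(0,268)[2]]
    return np.array(out+list(p[7:]/1.0))
r=least_squares(f,[.54,-.045,np.radians(-77),172,-130,92,140,0,0,0,0],x_scale=[.01,.01,.1,10,10,10,10,1,1,1,1],loss='soft_l1')
if __name__=='__main__':
    np.set_printoptions(suppress=True)
    print(r.x.round(4),np.degrees(r.x[2]));print(r.fun[:34].reshape(-1,2).round(1).tolist(),r.fun[34:].round(1))
    print([ray('top',*(np.array(T(u,v)[1:])-r.x[7:9]),r.x[3]/1e3)[:2] for u,v in((267,210),(310,158))])
E
python3 fit2.py
```

```text
[   0.5344   -0.0397   -1.3769  174.7032 -124.3061   93.8759  140.0649
    0.2109    0.3821    0.2635   -0.4798] -78.89322561700831
[[-0.4, -0.8], [-0.4, 1.1], [-0.6, -0.0], [-0.6, -0.6], [0.9, -0.4], [0.8, 0.7], [0.2, 0.1], [1.2, 1.2], [0.1, 1.1], [0.8, 0.3], [-0.8, -0.8], [-0.3, -0.3], [0.8, -0.3], [-0.2, -0.4], [-0.3, -0.6], [-0.2, -0.1], [0.4, 0.3]] [-0.4 -0.2  0.8 -0.2 -0.5 -0.2  0.2  0.4  0.3 -0.5]
[array([ 0.51638817, -0.02396608]), array([ 0.54664703, -0.05790432])]
```

```bash
cat >> h.py <<'E'
def go(*targets):
    "targets: (x,y,z,yaw) tool down; prints each as shift+turn from the previous"
    s=observe();p=np.array(s['eef_pos']);q=R.from_euler('xyz',s['tcp_rot'],degrees=True)
    for t in targets:
        t=np.array(t,float);q2=R.from_euler('xyz',[180,0,t[3]],degrees=True)
        print((q.inv().apply(t[:3]-p)*1e3).round(1).tolist(),(q.inv()*q2).as_rotvec(degrees=True).round(1).tolist())
        p,q=t[:3],q2
S0=np.array([.5344,-.0397]);A0=np.radians(-78.9)
def st(x,y): return S0+np.array([x*np.cos(A0)-y*np.sin(A0),x*np.sin(A0)+y*np.cos(A0)])/1e3
E
python3 - <<'E'
from h import *
go((.407,-.277,.18,191.1),(.407,-.277,.035,191.1),(.407,-.277,.16,191.1))
for p in [(-195,0),(-253,0),(-124,0),(146,0)]: print(p,st(*p))
E
```

```text
[57.8, -762.8, 59.4] [-0.0, -0.0, 6.1]
[0.0, -0.0, 145.0] [0.0, 0.0, 0.0]
[0.0, 0.0, -125.0] [0.0, 0.0, 0.0]
(-195, 0) [0.49685822 0.15165207]
(-253, 0) [0.48569194 0.20856704]
(-124, 0) [0.51052728 0.08198029]
(146, 0) [ 0.56250821 -0.18296873]
```

Call:
move_arm:
  steps:
    - {"xyz":[3,-35,0],"turn":[0,0,6]}
    - {"xyz":[6,-70,0],"turn":[0,0,6.1]}
    - {"xyz":[9,-105,0],"turn":[0,0,6.1]}
    - {"xyz":[12,-140,0],"turn":[0,0,6.1]}
    - {"xyz":[15,-175,0],"turn":[0,0,6.1]}
    - {"xyz":[18,-210,0],"turn":[0,0,6.1]}
    - {"xyz":[21,-245,0],"turn":[0,0,6.1]}
    - {"xyz":[24,-280,0],"turn":[0,0,6.1]}
    - {"xyz":[27,-315,0],"turn":[0,0,6.1]}
    - {"xyz":[30,-350,0],"turn":[0,0,6.1]}
    - {"xyz":[33,-385,0],"turn":[0,0,6.1]}
    - {"xyz":[33,-385,0],"turn":[0,0,6.1]}
  fingers: 0.65
  squeeze: 40

```text
clock: 1.88
eef_pos: [0.3194, 0.0863, 0.2394]
tcp_rot: [-179.8, 0.0, -169.5]
contact_force: [-0.1, 0.5, -0.1]
gripper_width: 0.0553
gripper_force: 0.0
```

Run:
```python
from h import *
go((.407,-.277,.16,191.1),(.407,-.277,.035,191.1))
```

```text
[-19.6, -372.9, 80.5] [-0.2, 0.0, -0.6]
[0.0, -0.0, 125.0] [0.0, 0.0, 0.0]
```

Call:
move_arm:
  steps:
    - {"xyz":[-2,-35,5]}
    - {"xyz":[-4,-70,10]}
    - {"xyz":[-6,-105,20]}
    - {"xyz":[-8,-140,30]}
    - {"xyz":[-10,-175,40]}
    - {"xyz":[-12,-210,50]}
    - {"xyz":[-14,-250,60]}
    - {"xyz":[-17,-290,70]}
    - {"xyz":[-18,-330,80]}
    - {"xyz":[-19,-363,80]}
    - {"xyz":[-19.6,-373,80]}
    - {"xyz":[-19.6,-373,80]}

```text
$.steps[0]: bad value
```

Run:
```python
from h import *
im=snap('side','s2.png',(200,210,400,400),3)
go((.407,-.277,.035,191.1))
for P in ((.407,-.277,.056),(.418,-.334,.056)): print((proj('side',P)-[200,210]+.5)*3)
```

```text
[-18.7, -375.5, 204.5] [-0.0, 0.0, -0.5]
[[241.01498918 199.8408441 ]]
[[293.02332931 230.83727699]]
```

View pics/s2.png

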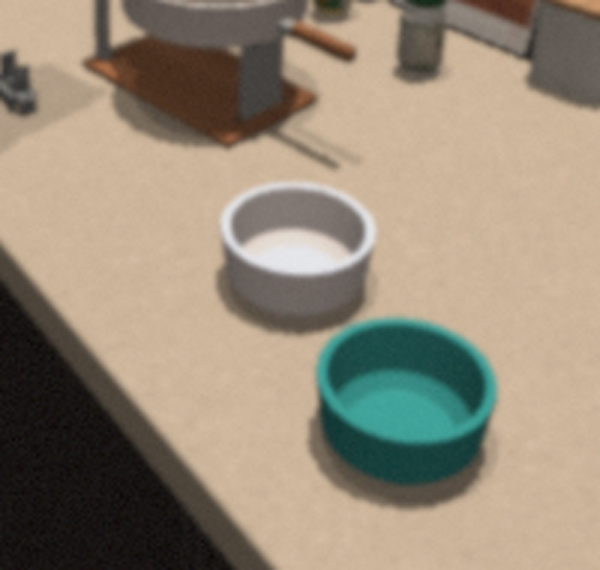

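The white bowl's rim is centred at about (298,231) in this crop, against a predicted (293,231). That is within 4 mm.

Call:
move_arm:
  steps:
    - {"xyz":[-2,-35,5],"turn":[0,0,0]}
    - {"xyz":[-4,-70,10],"turn":[0,0,0]}
    - {"xyz":[-6,-105,20],"turn":[0,0,0]}
    - {"xyz":[-8,-140,30],"turn":[0,0,0]}
    - {"xyz":[-10,-175,40],"turn":[0,0,0]}
    - {"xyz":[-12,-210,50],"turn":[0,0,0]}
    - {"xyz":[-14,-250,60],"turn":[0,0,0]}
    - {"xyz":[-17,-290,70],"turn":[0,0,0]}
    - {"xyz":[-18,-330,80],"turn":[0,0,0]}
    - {"xyz":[-19,-366,80],"turn":[0,0,0]}
    - {"xyz":[-20,-376,80],"turn":[0,0,0]}
    - {"xyz":[-20,-376,80],"turn":[0,0,0]}

```text
clock: 2.93
eef_pos: [0.4132, -0.2754, 0.1589]
tcp_rot: [-180.0, 0.1, -169.0]
contact_force: [-0.1, 1.0, 0.3]
gripper_width: 0.0557
gripper_force: 0.0
```

Call:
move_arm:
  steps:
    - {"xyz":[0,0,30],"turn":[0,0,0]}
    - {"xyz":[0,0,60],"turn":[0,0,0]}
    - {"xyz":[0,0,85],"turn":[0,0,0]}
    - {"xyz":[0,0,105],"turn":[0,0,0]}
    - {"xyz":[0,0,118],"turn":[0,0,0]}
    - {"xyz":[0,0,124],"turn":[0,0,0]}
    - {"xyz":[0,0,124],"turn":[0,0,0]}
    - {"xyz":[0,0,124],"turn":[0,0,0]}

```text
clock: 3.6
eef_pos: [0.4117, -0.2726, 0.0358]
tcp_rot: [180.0, 0.0, -168.8]
contact_force: [-0.4, 0.1, -0.2]
gripper_width: 0.0557
gripper_force: 0.0
```

Call:
move_arm:
  steps:
    - {"xyz":[0,0,0],"turn":[0,0,0]}
    - {"xyz":[0,0,0],"turn":[0,0,0]}
    - {"xyz":[0,0,0],"turn":[0,0,0]}
    - {"xyz":[0,0,0],"turn":[0,0,0]}
    - {"xyz":[0,0,0],"turn":[0,0,0]}
    - {"xyz":[0,0,0],"turn":[0,0,0]}
  fingers: 0

```text
clock: 4.1
eef_pos: [0.4119, -0.2751, 0.0368]
tcp_rot: [-179.8, 0.0, -168.9]
contact_force: [-3.5, 0.7, 9.1]
gripper_width: 0.0099
gripper_force: 37.8
```

Run:
```python
from h import *
s=observe();p=s['eef_pos'];print(s['contact_force'])
x,y=st(-255,0)
go((p[0],p[1],.20,191.1),(x,y,.2,191.1),(x,y,.036,191.1))
```

```text
[-3.48700638  0.7368226   9.09649812]
[-0.1, -0.6, -163.2] [-0.2, 0.0, -0.0]
[-165.5, 462.4, 0.0] [0.0, 0.0, 0.0]
[0.0, -0.0, 164.0] [0.0, 0.0, 0.0]
```

Call:
move_arm:
  steps:
    - {"xyz":[0,0,-25],"turn":[0,0,0]}
    - {"xyz":[0,0,-55],"turn":[0,0,0]}
    - {"xyz":[0,0,-90],"turn":[0,0,0]}
    - {"xyz":[0,0,-125],"turn":[0,0,0]}
    - {"xyz":[0,0,-160],"turn":[0,0,0]}
    - {"xyz":[0,0,-190],"turn":[0,0,0]}
    - {"xyz":[0,0,-208],"turn":[0,0,0]}
    - {"xyz":[0,0,-208],"turn":[0,0,0]}

```text
clock: 4.77
eef_pos: [0.4132, -0.2749, 0.2475]
tcp_rot: [-179.7, 0.3, -168.9]
contact_force: [0.9, -0.3, -2.6]
gripper_width: 0.0089
gripper_force: 41.2
```

Call:
move_arm:
  steps:
    - {"xyz":[-5,25,0],"turn":[0,0,0]}
    - {"xyz":[-15,60,0],"turn":[0,0,0]}
    - {"xyz":[-30,100,0],"turn":[0,0,0]}
    - {"xyz":[-45,140,0],"turn":[0,0,0]}
    - {"xyz":[-60,180,0],"turn":[0,0,0]}
    - {"xyz":[-75,220,0],"turn":[0,0,0]}
    - {"xyz":[-90,260,0],"turn":[0,0,0]}
    - {"xyz":[-105,300,0],"turn":[0,0,0]}
    - {"xyz":[-120,340,0],"turn":[0,0,0]}
    - {"xyz":[-135,380,0],"turn":[0,0,0]}
    - {"xyz":[-148,418,0],"turn":[0,0,0]}
    - {"xyz":[-156,450,0],"turn":[0,0,0]}

```text
clock: 5.77
eef_pos: [0.4765, 0.2, 0.2411]
tcp_rot: [-180.0, -0.2, -168.8]
contact_force: [1.2, -0.1, -2.1]
gripper_width: 0.0086
gripper_force: 41.3
```

Run:
```python
from h import *
s=observe();print(s['contact_force'],s['gripper_width'],s['joint_positions'].round())
x,y=st(-300,0);x1,y1=st(-254,0)
go((x,y,.245,191.1),(x,y,.042,191.1),(x1,y1,.042,191.1),(x1,y1,.036,191.1))
```

```text
[ 1.24202841 -0.07421618 -2.09861667] 0.00861472641089574 [23. 14. -9. 67.  0. 12.]
[-10.7, 53.6, -3.9] [-0.0, -0.2, 0.1]
[0.0, -0.0, 203.0] [0.0, 0.0, 0.0]
[-0.0, -46.0, -0.0] [0.0, 0.0, 0.0]
[0.0, -0.0, 6.0] [0.0, 0.0, 0.0]
```

Call:
move_arm:
  steps:
    - {"xyz":[-5,27,0],"turn":[0,0,0]}
    - {"xyz":[-10,50,0],"turn":[0,0,0]}
    - {"xyz":[-10,54,30],"turn":[0,0,0]}
    - {"xyz":[-10,54,65],"turn":[0,0,0]}
    - {"xyz":[-10,54,100],"turn":[0,0,0]}
    - {"xyz":[-10,54,135],"turn":[0,0,0]}
    - {"xyz":[-10,54,165],"turn":[0,0,0]}
    - {"xyz":[-10,54,185],"turn":[0,0,0]}
    - {"xyz":[-10,54,196],"turn":[0,0,0]}
    - {"xyz":[-10,54,197],"turn":[0,0,0]}
    - {"xyz":[-10,54,197],"turn":[0,0,0]}

```text
clock: 6.68
eef_pos: [0.4739, 0.2519, 0.0446]
tcp_rot: [-179.9, -0.3, -168.9]
contact_force: [-4.1, -0.9, 6.8]
gripper_width: 0.0086
gripper_force: 51.5
```

Run:
```python
from h import *
s=observe();print(s['contact_force'],s['gripper_width'])
x1,y1=st(-254,0)
go((x1,y1,s['eef_pos'][2],191.1),(x1,y1,.037,191.1))
```

```text
[-4.11767913 -0.87218665  6.81975235] 0.008609784749661108
[-3.2, -43.8, 0.0] [-0.1, -0.3, 0.0]
[0.0, -0.0, 7.6] [0.0, 0.0, 0.0]
```

Call:
move_arm:
  steps:
    - {"xyz":[0,0,-4],"turn":[0,0,0]}
    - {"xyz":[-1,-10,-4],"turn":[0,0,0]}
    - {"xyz":[-2,-22,-4],"turn":[0,0,0]}
    - {"xyz":[-3,-34,-4],"turn":[0,0,0]}
    - {"xyz":[-3,-44,-4],"turn":[0,0,0]}
    - {"xyz":[-3,-44,-4],"turn":[0,0,0]}
    - {"xyz":[-3,-44,0],"turn":[0,0,0]}
    - {"xyz":[-3,-44,0],"turn":[0,0,0]}

```text
clock: 7.35
eef_pos: [0.4885, 0.21, 0.0463]
tcp_rot: [-180.0, 0.0, -168.9]
contact_force: [0.4, -1.0, 2.0]
gripper_width: 0.0085
gripper_force: 43.9
```

Call:
move_arm:
  steps:
    - {"xyz":[0,0,0],"turn":[0,0,0]}
    - {"xyz":[0,0,0],"turn":[0,0,0]}
    - {"xyz":[0,0,0],"turn":[0,0,0]}
    - {"xyz":[0,0,0],"turn":[0,0,0]}
    - {"xyz":[0,0,-20],"turn":[0,0,0]}
    - {"xyz":[0,0,-60],"turn":[0,0,0]}
    - {"xyz":[0,5,-100],"turn":[0,0,0]}
    - {"xyz":[0,20,-140],"turn":[0,0,0]}
    - {"xyz":[0,40,-180],"turn":[0,0,0]}
    - {"xyz":[0,60,-220],"turn":[0,0,0]}
    - {"xyz":[0,60,-220],"turn":[0,0,0]}
  fingers: 0.6

```text
clock: 8.27
eef_pos: [0.4789, 0.2733, 0.2735]
tcp_rot: [179.7, 0.7, -168.7]
contact_force: [0.3, -0.2, 0.6]
gripper_width: 0.0511
gripper_force: 0.0
```

Run:
```python
from h import *
A=snap('top','t3.png',(225,170,365,290),5);
snap('side','s3.png',(190,150,330,270),5)
x,y=st(-195,0)
for n,b in (('top',(225,170)),('side',(190,150))): print((proj(n,(x,y,.056))-b+.5)*5)
```

```text
[[ 64.36324765 393.43676355]]
[[195.83816519 270.81719686]]
```

View pics/t3.png

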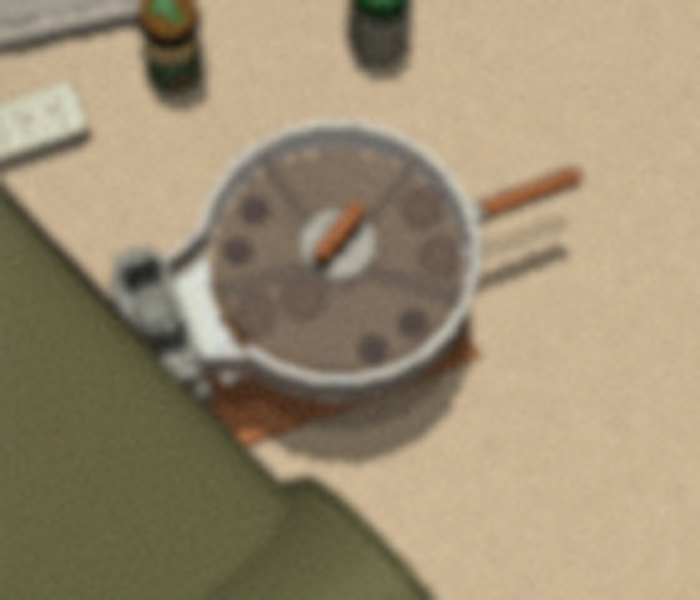

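View pics/s3.png

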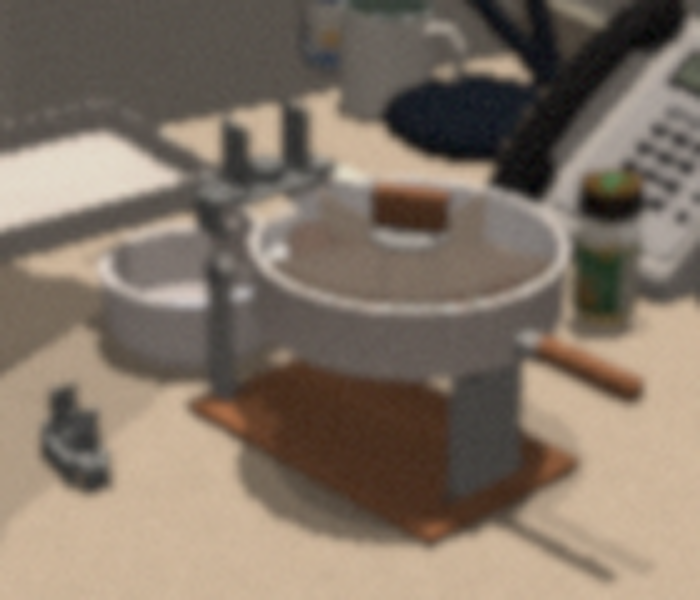

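The bowl stands upright under the spout, with its rim near (100..290, 227..300) in the side crop and the predicted centre at (196,271). Next is the cover.

Run:
```python
from h import *
x,y=st(-124.3,0)
go((x,y,.27,101.1),(x,y,.164,101.1),(.36,.06,.27,101.1))
print('small',ray('top',393*.7,409*.7,.03))
```

```text
[4.8, -191.5, -1.5] [0.3, 0.2, 90.2]
[0.0, -0.0, 106.0] [0.0, 0.0, 0.0]
[7.1, -151.9, -106.0] [0.0, 0.0, 0.0]
small [0.35123821 0.04858103 0.03      ]
```

Call:
move_arm:
  steps:
    - {"xyz":[0,-10,0],"turn":[0,0,7]}
    - {"xyz":[0,-25,0],"turn":[0,0,14]}
    - {"xyz":[1,-40,0],"turn":[0,0,21]}
    - {"xyz":[1,-60,0],"turn":[0,0,28]}
    - {"xyz":[2,-80,0],"turn":[0,0,35]}
    - {"xyz":[2,-100,0],"turn":[0,0,42]}
    - {"xyz":[3,-120,0],"turn":[0,0,49]}
    - {"xyz":[3,-140,0],"turn":[0,0,56]}
    - {"xyz":[4,-160,0],"turn":[0,0,63]}
    - {"xyz":[4,-175,0],"turn":[0,0,70]}
    - {"xyz":[4,-185,0],"turn":[0,0,77]}
    - {"xyz":[5,-191,0],"turn":[0,0,84]}
  fingers: 1
  squeeze: 35

```text
clock: 9.37
eef_pos: [0.5074, 0.0787, 0.2638]
tcp_rot: [-179.7, 0.0, 106.7]
contact_force: [0.5, -0.2, -0.0]
gripper_width: 0.0854
gripper_force: 0.0
```

Call:
move_arm:
  steps:
    - {"xyz":[0,0,0],"turn":[0,0,6]}
    - {"xyz":[0,0,0],"turn":[0,0,6]}
    - {"xyz":[0,0,0],"turn":[0,0,6]}

```text
clock: 9.62
eef_pos: [0.5075, 0.0802, 0.2645]
tcp_rot: [-179.8, -0.0, 101.3]
contact_force: [0.8, 0.6, 1.0]
gripper_width: 0.0859
gripper_force: 0.0
```

Run:
```python
from h import *
x,y=st(-124.3,0)
go((x,y,.2,101.1),(x,y,.164,101.1))
print('edge',ray('top',400*.7,460*.7,.0))
```

```text
[1.5, 3.6, 64.5] [-0.2, -0.0, 0.2]
[0.0, -0.0, 36.0] [0.0, 0.0, 0.0]
edge [0.23823318 0.05287751 0.        ]
```

Call:
move_arm:
  steps:
    - {"xyz":[1.5,3.5,20],"turn":[0,0,0]}
    - {"xyz":[1.5,3.5,45],"turn":[0,0,0]}
    - {"xyz":[1.5,3.5,65],"turn":[0,0,0]}
    - {"xyz":[1.5,3.5,82],"turn":[0,0,0]}
    - {"xyz":[1.5,3.5,94],"turn":[0,0,0]}
    - {"xyz":[1.5,3.5,100],"turn":[0,0,0]}
    - {"xyz":[1.5,3.5,100],"turn":[0,0,0]}
    - {"xyz":[1.5,3.5,100],"turn":[0,0,0]}

```text
clock: 10.28
eef_pos: [0.5114, 0.083, 0.1661]
tcp_rot: [-180.0, 0.0, 101.2]
contact_force: [0.7, 0.1, -0.6]
gripper_width: 0.0854
gripper_force: 0.0
```

Call:
move_arm:
  steps:
    - {"xyz":[0,0,0],"turn":[0,0,0]}
    - {"xyz":[0,0,0],"turn":[0,0,0]}
    - {"xyz":[0,0,0],"turn":[0,0,0]}
    - {"xyz":[0,0,0],"turn":[0,0,0]}
    - {"xyz":[0,0,0],"turn":[0,0,0]}
    - {"xyz":[0,0,0],"turn":[0,0,0]}
    - {"xyz":[0,0,0],"turn":[0,0,0]}
    - {"xyz":[0,0,0],"turn":[0,0,0]}
  fingers: 0

```text
clock: 10.95
eef_pos: [0.5117, 0.083, 0.1662]
tcp_rot: [-180.0, -0.0, 101.2]
contact_force: [-0.6, -0.2, -0.8]
gripper_width: 0.0357
gripper_force: 33.7
```

Call:
move_arm:
  steps:
    - {"xyz":[0,0,-4],"turn":[0,0,0]}
    - {"xyz":[0,0,-8],"turn":[0,0,0]}
    - {"xyz":[0,0,-12],"turn":[0,0,0]}
    - {"xyz":[0,0,-16],"turn":[0,0,0]}
    - {"xyz":[0,0,-20],"turn":[0,0,0]}
    - {"xyz":[0,0,-20],"turn":[0,0,0]}

```text
clock: 11.45
eef_pos: [0.5124, 0.0831, 0.1875]
tcp_rot: [179.9, 0.0, 101.2]
contact_force: [-0.5, -0.2, -0.4]
gripper_width: 0.0355
gripper_force: 33.7
```

Call:
move_arm:
  steps:
    - {"xyz":[0,0,-20],"turn":[0,0,0]}
    - {"xyz":[0,0,-45],"turn":[0,0,0]}
    - {"xyz":[0,0,-70],"turn":[0,0,0]}
    - {"xyz":[0,0,-85],"turn":[0,0,0]}
    - {"xyz":[0,0,-85],"turn":[0,0,0]}

```text
clock: 11.87
eef_pos: [0.5138, 0.0833, 0.275]
tcp_rot: [179.6, 0.0, 101.2]
contact_force: [0.4, -0.9, 0.4]
gripper_width: 0.0353
gripper_force: 33.7
```

Run:
```python
from h import *
s=observe();print(s['contact_force'],s['eef_pos'])
b=(190,110);im=snap('side','s4.png',(190,110,330,240),5)
go((.375,-.12,.26,101.1),(.375,-.12,.056,101.1))
```

```text
[ 0.41956821 -0.86480723  0.38592647] [0.51381037 0.08332874 0.27501641]
[-172.7, -174.7, 12.3] [0.2, 0.0, 0.1]
[0.0, -0.0, 204.0] [0.0, 0.0, 0.0]
```

View pics/s4.png

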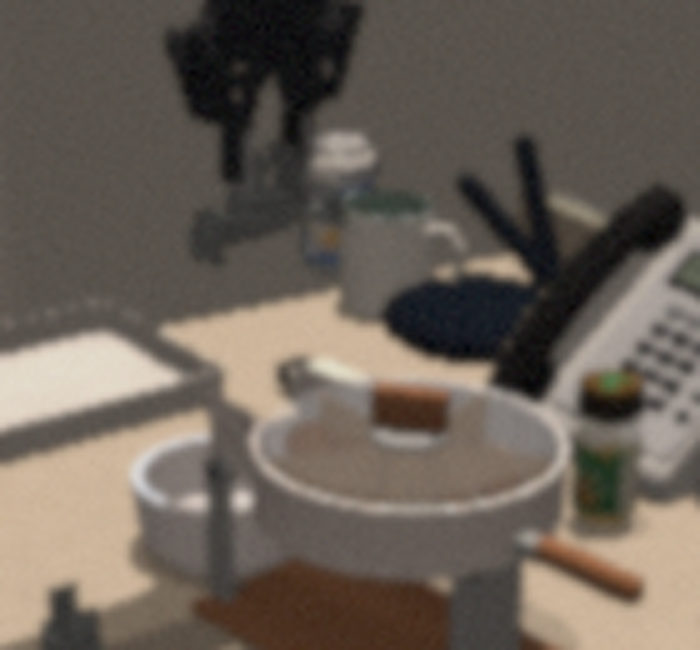

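The cover is off and hanging level in the gripper at (250,210). The bowl's left rim has moved from column 98 to column 130, so it was knocked. I will measure it again after parking the cover.

Call:
move_arm:
  steps:
    - {"xyz":[-20,-20,0],"turn":[0,0,0]}
    - {"xyz":[-45,-45,0],"turn":[0,0,0]}
    - {"xyz":[-70,-70,0],"turn":[0,0,0]}
    - {"xyz":[-95,-95,0],"turn":[0,0,0]}
    - {"xyz":[-120,-120,0],"turn":[0,0,0]}
    - {"xyz":[-145,-147,0],"turn":[0,0,0]}
    - {"xyz":[-165,-167,0],"turn":[0,0,0]}
    - {"xyz":[-172,-175,30],"turn":[0,0,0]}
    - {"xyz":[-172,-175,65],"turn":[0,0,0]}
    - {"xyz":[-172,-175,100],"turn":[0,0,0]}
    - {"xyz":[-172,-175,135],"turn":[0,0,0]}
    - {"xyz":[-172,-175,165],"turn":[0,0,0]}

```text
clock: 12.92
eef_pos: [0.371, -0.1191, 0.1033]
tcp_rot: [-179.9, -0.1, 101.1]
contact_force: [-0.2, -0.5, -0.7]
gripper_width: 0.0356
gripper_force: 33.7
```

Call:
move_arm:
  steps:
    - {"xyz":[0,0,20],"turn":[0,0,0]}
    - {"xyz":[0,0,35],"turn":[0,0,0]}
    - {"xyz":[0,0,45],"turn":[0,0,0]}
    - {"xyz":[0,0,52],"turn":[0,0,0]}
    - {"xyz":[0,0,52],"turn":[0,0,0]}
    - {"xyz":[0,0,52],"turn":[0,0,0]}

```text
clock: 13.42
eef_pos: [0.3725, -0.1193, 0.0538]
tcp_rot: [-179.9, -0.0, 101.2]
contact_force: [-0.2, -1.0, -1.0]
gripper_width: 0.0355
gripper_force: 33.7
```

Lower until it touches.

Call:
move_arm:
  steps:
    - {"xyz":[0,0,3],"turn":[0,0,0]}
    - {"xyz":[0,0,5],"turn":[0,0,0]}
    - {"xyz":[0,0,6],"turn":[0,0,0]}
    - {"xyz":[0,0,6],"turn":[0,0,0]}

```text
clock: 13.75
eef_pos: [0.3734, -0.1196, 0.0485]
tcp_rot: [180.0, 0.0, 101.2]
contact_force: [-0.9, 0.1, -1.0]
gripper_width: 0.0355
gripper_force: 33.7
```

```bash
python3 -c "
from h import *
s=observe();print(s['contact_force'],s['eef_pos'],s['joint_torque'])"
```

```text
[-0.94900868  0.11836574 -1.04285194] [ 0.37344856 -0.11964523  0.04847249] [-8.75082096e-04 -3.12893844e+01  1.78927821e+01 -7.57097360e-02
  1.99345624e-03  2.27390126e-05]
```

Call:
move_arm:
  steps:
    - {"xyz":[0,0,1],"turn":[0,0,0]}
    - {"xyz":[0,0,1.5],"turn":[0,0,0]}
    - {"xyz":[0,0,1.5],"turn":[0,0,0]}

```text
clock: 14.0
eef_pos: [0.3738, -0.1204, 0.0475]
tcp_rot: [180.0, 0.1, 101.1]
contact_force: [-1.8, -1.6, 6.3]
gripper_width: 0.0359
gripper_force: 34.9
```

Call:
move_arm:
  steps:
    - {"xyz":[0,0,0],"turn":[0,0,0]}
    - {"xyz":[0,0,0],"turn":[0,0,0]}
    - {"xyz":[0,0,0],"turn":[0,0,0]}
    - {"xyz":[0,0,0],"turn":[0,0,0]}
    - {"xyz":[0,0,0],"turn":[0,0,0]}
    - {"xyz":[0,0,0],"turn":[0,0,0]}
    - {"xyz":[0,0,-25],"turn":[0,0,0]}
    - {"xyz":[0,0,-60],"turn":[0,0,0]}
    - {"xyz":[0,0,-95],"turn":[0,0,0]}
    - {"xyz":[0,0,-130],"turn":[0,0,0]}
    - {"xyz":[0,0,-165],"turn":[0,0,0]}
    - {"xyz":[0,0,-190],"turn":[0,0,0]}
  fingers: 1

```text
clock: 15.0
eef_pos: [0.3738, -0.1198, 0.2398]
tcp_rot: [179.8, 0.1, 101.2]
contact_force: [0.6, -1.1, -0.4]
gripper_width: 0.0855
gripper_force: 0.0
```

Run:
```python
from h import *
T=snapshot('top')[:,:,::-1];S=snapshot('side')[:,:,::-1]
a=cv2.resize(T[190:330,190:300],None,fx=4,fy=4,interpolation=cv2.INTER_CUBIC)
b=cv2.resize(S[170:280,190:280],None,fx=4,fy=4,interpolation=cv2.INTER_CUBIC)
b=cv2.copyMakeBorder(b,0,a.shape[0]-b.shape[0],0,0,cv2.BORDER_CONSTANT)
cv2.imwrite('pics/c5.png',np.hstack([a,b]))
```

```text
(no output)
```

View pics/c5.png

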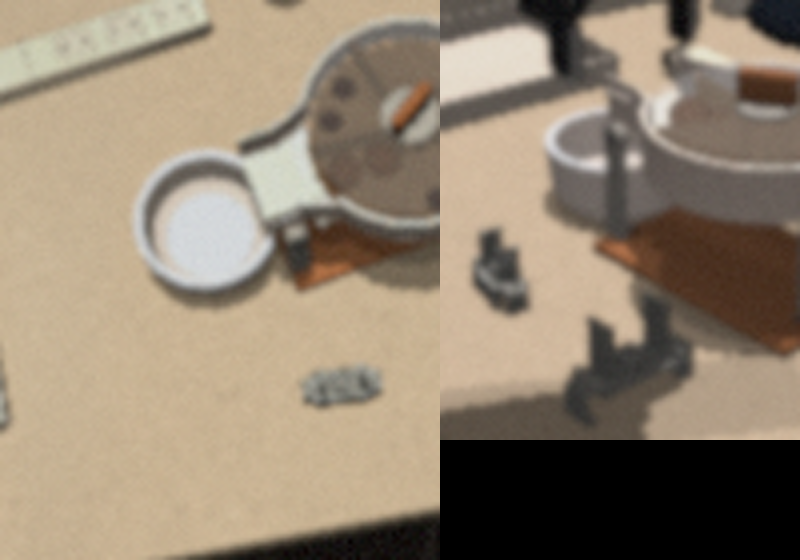

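Run:
```python
from h import *
def cf(n,pts):
    P=np.array([ray(n,u,v,.056)[:2] for u,v in pts]);A=np.c_[2*P,np.ones(len(P))]
    s=np.linalg.lstsq(A,(P**2).sum(1),rcond=None)[0];return s[:2],np.sqrt(s[2]+s[:2]@s[:2])
t=lambda u,v:(190+u/4-.4,190+v/4-.4)
s=lambda u,v:(190+(u-440)/4-.4,170+v/4-.4)
for c,r in (cf('top',[t(134,222),t(206,149),t(206,293),t(155,168),t(155,273)]),cf('side',[s(546,145),s(590,109),s(603,174),s(560,165),s(560,120)])):
    d=(c-S0)*1e3;print(c,r,d[0]*np.cos(A0)+d[1]*np.sin(A0),-d[0]*np.sin(A0)+d[1]*np.cos(A0))
```

```text
[0.50768144 0.13494727] 0.06449695670718882 -176.52399335133484 7.404709158797598
[0.51410304 0.13489834] 0.06612009588074609 -175.2396810730011 13.69676083504502
```

Run:
```python
from h import *
x,y=st(-234,9)
go((x,y,.24,191.1),(x,y,.04,191.1))
```

```text
[282.7, 180.1, 1.2] [0.2, 0.5, -89.9]
[0.0, -0.0, 200.0] [0.0, 0.0, 0.0]
```

Call:
move_arm:
  steps:
    - {"xyz":[20,14,0],"turn":[0,0,-7]}
    - {"xyz":[45,28,0],"turn":[0,0,-14]}
    - {"xyz":[70,45,0],"turn":[0,0,-21]}
    - {"xyz":[95,60,0],"turn":[0,0,-28]}
    - {"xyz":[120,76,0],"turn":[0,0,-35]}
    - {"xyz":[145,92,0],"turn":[0,0,-42]}
    - {"xyz":[170,108,0],"turn":[0,0,-49]}
    - {"xyz":[195,124,0],"turn":[0,0,-56]}
    - {"xyz":[220,140,0],"turn":[0,0,-63]}
    - {"xyz":[245,156,0],"turn":[0,0,-70]}
    - {"xyz":[268,170,0],"turn":[0,0,-77]}
    - {"xyz":[282,180,0],"turn":[0,0,-84]}
  fingers: 0.6
  squeeze: 40

```text
clock: 16.1
eef_pos: [0.4954, 0.1943, 0.2352]
tcp_rot: [180.0, -0.1, -174.4]
contact_force: [1.4, -0.6, 0.0]
gripper_width: 0.0512
gripper_force: 0.0
```

Call:
move_arm:
  steps:
    - {"xyz":[0,0,0],"turn":[0,0,-6]}
    - {"xyz":[0,0,0],"turn":[0,0,-6]}
    - {"xyz":[0,0,0],"turn":[0,0,-6]}

```text
clock: 16.35
eef_pos: [0.4945, 0.1917, 0.2355]
tcp_rot: [-180.0, -0.1, -169.0]
contact_force: [-0.5, 0.1, -0.6]
gripper_width: 0.0514
gripper_force: 0.0
```

Run:
```python
from h import *
x,y=st(-234,9)
go((x,y,.042,191.1));print(st(-253,0)-st(-234,9))
```

```text
[-4.1, -0.6, 193.5] [-0.0, -0.1, -0.1]
[-0.01248955  0.01691186]
```

Call:
move_arm:
  steps:
    - {"xyz":[-4,0,30],"turn":[0,0,0]}
    - {"xyz":[-4,0,65],"turn":[0,0,0]}
    - {"xyz":[-4,0,100],"turn":[0,0,0]}
    - {"xyz":[-4,0,135],"turn":[0,0,0]}
    - {"xyz":[-4,0,165],"turn":[0,0,0]}
    - {"xyz":[-4,0,185],"turn":[0,0,0]}
    - {"xyz":[-4,0,192],"turn":[0,0,0]}
    - {"xyz":[-4,0,192],"turn":[0,0,0]}
    - {"xyz":[-4,0,192],"turn":[0,0,0]}

```text
clock: 17.1
eef_pos: [0.4994, 0.1923, 0.0453]
tcp_rot: [-180.0, 0.0, -168.9]
contact_force: [0.4, -0.6, 0.6]
gripper_width: 0.0516
gripper_force: 0.0
```

Call:
move_arm:
  steps:
    - {"xyz":[0,0,0],"turn":[0,0,0]}
    - {"xyz":[0,0,0],"turn":[0,0,0]}
    - {"xyz":[0,0,0],"turn":[0,0,0]}
    - {"xyz":[0,0,0],"turn":[0,0,0]}
    - {"xyz":[0,0,0],"turn":[0,0,0]}
    - {"xyz":[0,0,-2],"turn":[0,0,0]}
    - {"xyz":[3,6,-2],"turn":[0,0,0]}
    - {"xyz":[6,13,-2],"turn":[0,0,0]}
    - {"xyz":[9,19,-2],"turn":[0,0,0]}
    - {"xyz":[9,19,-1],"turn":[0,0,0]}
    - {"xyz":[9,19,0],"turn":[0,0,0]}
    - {"xyz":[9,19,0],"turn":[0,0,0]}
  fingers: 0

```text
clock: 18.1
eef_pos: [0.4866, 0.2115, 0.0463]
tcp_rot: [179.8, 0.1, -168.7]
contact_force: [-2.9, 0.8, 13.0]
gripper_width: 0.0081
gripper_force: 49.1
```

Call:
move_arm:
  steps:
    - {"xyz":[0,0,0],"turn":[0,0,0]}
    - {"xyz":[0,0,0],"turn":[0,0,0]}
    - {"xyz":[0,0,0],"turn":[0,0,0]}
    - {"xyz":[0,0,0],"turn":[0,0,0]}
    - {"xyz":[0,0,-25],"turn":[0,0,0]}
    - {"xyz":[0,0,-60],"turn":[0,0,0]}
    - {"xyz":[0,0,-95],"turn":[0,0,0]}
    - {"xyz":[0,0,-130],"turn":[0,0,0]}
    - {"xyz":[0,0,-165],"turn":[0,0,0]}
    - {"xyz":[0,0,-200],"turn":[0,0,0]}
    - {"xyz":[0,0,-210],"turn":[0,0,0]}
  fingers: 0.6

```text
clock: 19.02
eef_pos: [0.4888, 0.2106, 0.2601]
tcp_rot: [179.9, 0.4, -168.8]
contact_force: [2.1, 1.1, -0.0]
gripper_width: 0.0512
gripper_force: 0.0
```

Run:
```python
from h import *
s=observe();print(s['joint_positions'].round(),s['eef_pos'])
b=-48.3 # bar angle
x,y=S0
# tool y angle = yaw-90 ; perpendicular to bar: bar angle +-90 => yaw = bar+180 or bar
go((x,y,.25,180+b),(x,y,.151,180+b))
```

```text
[23. 15. -5. 70.  0. 12.] [0.48881194 0.21064985 0.260091  ]
[3.8, -254.5, 9.5] [0.3, 0.3, 59.5]
[0.0, -0.0, 99.0] [0.0, 0.0, 0.0]
```

Call:
move_arm:
  steps:
    - {"xyz":[0,-20,0],"turn":[0,0,7]}
    - {"xyz":[0,-45,0],"turn":[0,0,14]}
    - {"xyz":[1,-75,0],"turn":[0,0,21]}
    - {"xyz":[1,-105,0],"turn":[0,0,28]}
    - {"xyz":[2,-135,0],"turn":[0,0,35]}
    - {"xyz":[2,-165,0],"turn":[0,0,42]}
    - {"xyz":[3,-195,0],"turn":[0,0,49]}
    - {"xyz":[3,-220,0],"turn":[0,0,56]}
    - {"xyz":[4,-240,0],"turn":[0,0,59.5]}
    - {"xyz":[4,-254,0],"turn":[0,0,59.5]}
    - {"xyz":[4,-254,0],"turn":[0,0,59.5]}
    - {"xyz":[4,-254,0],"turn":[0,0,59.5]}
  fingers: 0.6
  squeeze: 30

```text
clock: 20.02
eef_pos: [0.5316, -0.0407, 0.2539]
tcp_rot: [-180.0, -0.1, 131.6]
contact_force: [0.2, -0.1, 0.7]
gripper_width: 0.0511
gripper_force: 0.0
```

Run:
```python
from h import *
x,y=S0
go((x,y,.162,131.7))
```

```text
[-1.3, 2.9, 91.9] [-0.0, -0.1, -0.1]
```

Call:
move_arm:
  steps:
    - {"xyz":[-1,3,25],"turn":[0,0,0]}
    - {"xyz":[-1,3,50],"turn":[0,0,0]}
    - {"xyz":[-1,3,70],"turn":[0,0,0]}
    - {"xyz":[-1,3,84],"turn":[0,0,0]}
    - {"xyz":[-1,3,91],"turn":[0,0,0]}
    - {"xyz":[-1,3,91],"turn":[0,0,0]}

```text
clock: 20.52
eef_pos: [0.5332, -0.038, 0.1619]
tcp_rot: [-179.9, -0.2, 131.7]
contact_force: [0.3, -0.3, 0.7]
gripper_width: 0.051
gripper_force: 0.0
```

Call:
move_arm:
  steps:
    - {"xyz":[0,0,0],"turn":[0,0,0]}
    - {"xyz":[0,0,0],"turn":[0,0,0]}
    - {"xyz":[0,0,0],"turn":[0,0,0]}
    - {"xyz":[0,0,0],"turn":[0,0,0]}
    - {"xyz":[0,0,0],"turn":[0,0,0]}
    - {"xyz":[0,0,0],"turn":[0,0,0]}
    - {"xyz":[0,0,0],"turn":[0,0,0]}
  fingers: 0

```text
clock: 21.1
eef_pos: [0.5354, -0.0394, 0.165]
tcp_rot: [179.9, 0.1, 131.6]
contact_force: [-1.5, -1.1, 5.6]
gripper_width: 0.0113
gripper_force: 34.6
```

Call:
move_arm:
  steps:
    - {"xyz":[0,0,0],"turn":[0,0,4]}
    - {"xyz":[0,0,0],"turn":[0,0,8]}
    - {"xyz":[0,0,0],"turn":[0,0,12]}
    - {"xyz":[0,0,0],"turn":[0,0,16]}
    - {"xyz":[0,0,0],"turn":[0,0,20]}
    - {"xyz":[0,0,0],"turn":[0,0,24]}
    - {"xyz":[0,0,0],"turn":[0,0,28]}
    - {"xyz":[0,0,0],"turn":[0,0,30.5]}
    - {"xyz":[0,0,0],"turn":[0,0,30.5]}
    - {"xyz":[0,0,0],"turn":[0,0,30.5]}
    - {"xyz":[0,0,0],"turn":[0,0,30.5]}

```text
clock: 22.02
eef_pos: [0.5362, -0.0393, 0.165]
tcp_rot: [179.8, 0.0, 101.2]
contact_force: [-0.5, 0.3, 5.4]
gripper_width: 0.0116
gripper_force: 34.6
```

Call:
move_arm:
  steps:
    - {"xyz":[0,0,0],"turn":[0,0,0]}
    - {"xyz":[0,0,0],"turn":[0,0,0]}
    - {"xyz":[0,0,0],"turn":[0,0,0]}
    - {"xyz":[0,0,0],"turn":[0,0,0]}
    - {"xyz":[0,0,-25],"turn":[0,0,0]}
    - {"xyz":[0,0,-50],"turn":[0,0,0]}
    - {"xyz":[0,0,-70],"turn":[0,0,0]}
    - {"xyz":[0,0,-75],"turn":[0,0,0]}
  fingers: 0.6

```text
clock: 22.68
eef_pos: [0.5366, -0.0393, 0.2419]
tcp_rot: [179.7, 0.1, 101.2]
contact_force: [0.9, -0.3, 0.7]
gripper_width: 0.0512
gripper_force: 0.0
```

Run:
```python
from h import *
x,y=st(146,0)
go((x,y,.24,101.1),(x,y,.108,101.1))
# arc plan: pin at (-118,97), handle rel (264,17); tool rotates about stand +y axis
for th in (0,.25,.5,.75):
    c,s=np.cos(th),np.sin(th); print(th,-118+264*c-17*s, 97+264*s+17*c)
```

```text
[-146.0, -2.4, 2.1] [0.3, 0.1, 0.1]
[0.0, -0.0, 132.0] [0.0, 0.0, 0.0]
0 146.0 114.0
0.25 133.58701202428333 178.786156412275
0.5 105.53156218278694 238.48724574364593
0.75 63.578002462292034 289.39134341701515
```

Call:
move_arm:
  steps:
    - {"xyz":[-30,-1,0],"turn":[0,0,0]}
    - {"xyz":[-65,-1,0],"turn":[0,0,0]}
    - {"xyz":[-100,-2,0],"turn":[0,0,0]}
    - {"xyz":[-130,-2,0],"turn":[0,0,0]}
    - {"xyz":[-146,-2.4,20],"turn":[0,0,0]}
    - {"xyz":[-146,-2.4,50],"turn":[0,0,0]}
    - {"xyz":[-146,-2.4,80],"turn":[0,0,0]}
    - {"xyz":[-146,-2.4,110],"turn":[0,0,0]}
    - {"xyz":[-146,-2.4,130],"turn":[0,0,0]}
    - {"xyz":[-146,-2.4,137],"turn":[0,0,0]}
    - {"xyz":[-146,-2.4,137],"turn":[0,0,0]}
    - {"xyz":[-146,-2.4,137],"turn":[0,0,0]}
  fingers: 0.55

```text
clock: 23.68
eef_pos: [0.5608, -0.1829, 0.1018]
tcp_rot: [-180.0, -0.0, 101.2]
contact_force: [-0.1, 0.2, 0.6]
gripper_width: 0.0475
gripper_force: 0.0
```

Call:
move_arm:
  steps:
    - {"xyz":[0,0,0],"turn":[0,0,0]}
    - {"xyz":[0,0,0],"turn":[0,0,0]}
    - {"xyz":[0,0,0],"turn":[0,0,0]}
    - {"xyz":[0,0,0],"turn":[0,0,0]}
    - {"xyz":[0,0,0],"turn":[0,0,0]}
    - {"xyz":[0,0,0],"turn":[0,0,0]}
  fingers: 0
  squeeze: 35

```text
clock: 24.18
eef_pos: [0.5628, -0.1831, 0.1036]
tcp_rot: [179.7, 0.1, 101.2]
contact_force: [1.5, 0.8, 6.2]
gripper_width: 0.0134
gripper_force: 39.9
```

```bash
cat >> h.py <<'E'
def arc(h,t0,ts):
    "rows in the tool frame at tilt t0; h = TCP height over pin when level"
    f=lambda t:np.array([264*np.cos(t)-h*np.sin(t),264*np.sin(t)+h*np.cos(t)])
    for t in ts:
        d=f(t)-f(t0);c,s=np.cos(t0),np.sin(t0); u=c*d[0]+s*d[1]; w=-s*d[0]+c*d[1]
        print(round(t,3),[round(-u,1),0,round(-w,1)],[0,round(-np.degrees(t-t0),1),0])
E
python3 - <<'E'
from h import *
s=observe();print(s['eef_pos'],s['contact_force'],s['gripper_width'])
h=s['eef_pos'][2]*1e3-97
arc(h,0,np.arange(.04,.37,.04).tolist()+[.36]);arc(h,.36,np.arange(.40,.73,.04).tolist()+[.74])
E
```

```text
[ 0.56277497 -0.183098    0.10359553] [1.46637581 0.79053685 6.20225699] 0.013394397683277125
0.04 [np.float64(0.5), 0, np.float64(-10.6)] [0, np.float64(-2.3), 0]
0.08 [np.float64(1.4), 0, np.float64(-21.1)] [0, np.float64(-4.6), 0]
0.12 [np.float64(2.7), 0, np.float64(-31.6)] [0, np.float64(-6.9), 0]
0.16 [np.float64(4.4), 0, np.float64(-42.0)] [0, np.float64(-9.2), 0]
0.2 [np.float64(6.6), 0, np.float64(-52.3)] [0, np.float64(-11.5), 0]
0.24 [np.float64(9.1), 0, np.float64(-62.6)] [0, np.float64(-13.8), 0]
0.28 [np.float64(12.1), 0, np.float64(-72.7)] [0, np.float64(-16.0), 0]
0.32 [np.float64(15.5), 0, np.float64(-82.7)] [0, np.float64(-18.3), 0]
0.36 [np.float64(19.2), 0, np.float64(-92.6)] [0, np.float64(-20.6), 0]
0.36 [np.float64(19.2), 0, np.float64(-92.6)] [0, np.float64(-20.6), 0]
0.4 [np.float64(0.5), 0, np.float64(-10.6)] [0, np.float64(-2.3), 0]
0.44 [np.float64(1.4), 0, np.float64(-21.1)] [0, np.float64(-4.6), 0]
0.48 [np.float64(2.7), 0, np.float64(-31.6)] [0, np.float64(-6.9), 0]
0.52 [np.float64(4.4), 0, np.float64(-42.0)] [0, np.float64(-9.2), 0]
0.56 [np.float64(6.6), 0, np.float64(-52.3)] [0, np.float64(-11.5), 0]
0.6 [np.float64(9.1), 0, np.float64(-62.6)] [0, np.float64(-13.8), 0]
0.64 [np.float64(12.1), 0, np.float64(-72.7)] [0, np.float64(-16.0), 0]
0.68 [np.float64(15.5), 0, np.float64(-82.7)] [0, np.float64(-18.3), 0]
0.72 [np.float64(19.2), 0, np.float64(-92.6)] [0, np.float64(-20.6), 0]
0.74 [np.float64(21.3), 0, np.float64(-97.5)] [0, np.float64(-21.8), 0]
```

Call:
move_arm:
  steps:
    - {"xyz":[0.5,0,-10.6],"turn":[0,-2.3,0]}
    - {"xyz":[1.4,0,-21.1],"turn":[0,-4.6,0]}
    - {"xyz":[2.7,0,-31.6],"turn":[0,-6.9,0]}
    - {"xyz":[4.4,0,-42.0],"turn":[0,-9.2,0]}
    - {"xyz":[6.6,0,-52.3],"turn":[0,-11.5,0]}
    - {"xyz":[9.1,0,-62.6],"turn":[0,-13.8,0]}
    - {"xyz":[12.1,0,-72.7],"turn":[0,-16,0]}
    - {"xyz":[15.5,0,-82.7],"turn":[0,-18.3,0]}
    - {"xyz":[19.2,0,-92.6],"turn":[0,-20.6,0]}
    - {"xyz":[19.2,0,-92.6],"turn":[0,-20.6,0]}

```text
clock: 25.02
eef_pos: [0.559, -0.1638, 0.1966]
tcp_rot: [179.7, 20.9, 101.2]
contact_force: [5.6, -2.9, -1.4]
gripper_width: 0.0134
gripper_force: 38.7
```

Run:
```python
from h import *
s=observe();p=s['eef_pos'];d=(p[:2]-S0)*1e3;x=d@[np.cos(A0),np.sin(A0)]
print(p,d@[-np.sin(A0),np.cos(A0)],'tilt',np.arctan2(p[2]*1e3-97,x+118)-np.arctan2(6.6,264),s['joint_positions'].round())
```

```text
[ 0.55900051 -0.16377564  0.19660557] 0.25301806727109977 tilt 0.3618748488248408 [ -6.  17. -15.  52. -20.  72.]
```

Good. Tip the rest of the way and hold.

Call:
move_arm:
  steps:
    - {"xyz":[0.5,0,-10.6],"turn":[0,-2.3,0]}
    - {"xyz":[1.4,0,-21.1],"turn":[0,-4.6,0]}
    - {"xyz":[2.7,0,-31.6],"turn":[0,-6.9,0]}
    - {"xyz":[4.4,0,-42.0],"turn":[0,-9.2,0]}
    - {"xyz":[6.6,0,-52.3],"turn":[0,-11.5,0]}
    - {"xyz":[9.1,0,-62.6],"turn":[0,-13.8,0]}
    - {"xyz":[12.1,0,-72.7],"turn":[0,-16,0]}
    - {"xyz":[15.5,0,-82.7],"turn":[0,-18.3,0]}
    - {"xyz":[19.2,0,-92.6],"turn":[0,-20.6,0]}
    - {"xyz":[21.3,0,-97.5],"turn":[0,-21.8,0]}
    - {"xyz":[21.3,0,-97.5],"turn":[0,-21.8,0]}
    - {"xyz":[21.3,0,-97.5],"turn":[0,-21.8,0]}

```text
clock: 26.02
eef_pos: [0.5487, -0.1108, 0.2791]
tcp_rot: [179.7, 42.5, 101.0]
contact_force: [7.9, -0.7, -0.0]
gripper_width: 0.0131
gripper_force: 38.7
```

Call:
move_arm:
  steps:
    - {"xyz":[0,0,0],"turn":[0,0,0]}
    - {"xyz":[0,0,0],"turn":[0,0,0]}
    - {"xyz":[0,0,0],"turn":[0,0,0]}
    - {"xyz":[0,0,0],"turn":[0,0,0]}
    - {"xyz":[0,0,0],"turn":[0,0,0]}
    - {"xyz":[0,0,0],"turn":[0,0,0]}
    - {"xyz":[0,0,0],"turn":[0,0,0]}
    - {"xyz":[0,0,0],"turn":[0,0,0]}
    - {"xyz":[0,0,0],"turn":[0,0,0]}
    - {"xyz":[0,0,0],"turn":[0,0,0]}
    - {"xyz":[0,0,0],"turn":[0,0,0]}
    - {"xyz":[0,0,0],"turn":[0,0,0]}

```text
clock: 27.02
eef_pos: [0.5487, -0.1111, 0.2788]
tcp_rot: [179.7, 42.4, 100.9]
contact_force: [8.3, -1.8, -0.2]
gripper_width: 0.0136
gripper_force: 38.7
```

Run:
```python
from h import *
s=observe();p=s['eef_pos'];d=(p[:2]-S0)*1e3;x=d@[np.cos(A0),np.sin(A0)]
print(p,'tilt',np.arctan2(p[2]*1e3-97,x+118)-np.arctan2(6.6,264),s['contact_force'])
T=snapshot('top')[:,:,::-1];cv2.imwrite('pics/c6.png',cv2.resize(T[180:300,210:340],None,fx=5,fy=5,interpolation=cv2.INTER_CUBIC))
arc(6.6,.74,[.7,.64,.58,.52,.46,.4,.34,.28,.22,.16,.1,.06]);arc(6.6,.06,[.03,.0])
```

```text
[ 0.54873126 -0.11107987  0.2788235 ] tilt 0.7363085564812334 [ 8.29528313 -1.76221973 -0.18092384]
0.7 [np.float64(-0.1), 0, np.float64(10.6)] [0, np.float64(2.3), 0]
0.64 [np.float64(0.7), 0, np.float64(26.4)] [0, np.float64(5.7), 0]
0.58 [np.float64(2.3), 0, np.float64(42.1)] [0, np.float64(9.2), 0]
0.52 [np.float64(4.9), 0, np.float64(57.8)] [0, np.float64(12.6), 0]
0.46 [np.float64(8.5), 0, np.float64(73.2)] [0, np.float64(16.0), 0]
0.4 [np.float64(12.9), 0, np.float64(88.4)] [0, np.float64(19.5), 0]
0.34 [np.float64(18.3), 0, np.float64(103.3)] [0, np.float64(22.9), 0]
0.28 [np.float64(24.5), 0, np.float64(117.9)] [0, np.float64(26.4), 0]
0.22 [np.float64(31.6), 0, np.float64(132.0)] [0, np.float64(29.8), 0]
0.16 [np.float64(39.6), 0, np.float64(145.8)] [0, np.float64(33.2), 0]
0.1 [np.float64(48.3), 0, np.float64(159.0)] [0, np.float64(36.7), 0]
0.06 [np.float64(54.6), 0, np.float64(167.5)] [0, np.float64(39.0), 0]
0.03 [np.float64(-0.1), 0, np.float64(7.9)] [0, np.float64(1.7), 0]
0.0 [np.float64(0.1), 0, np.float64(15.8)] [0, np.float64(3.4), 0]
```

View pics/c6.png

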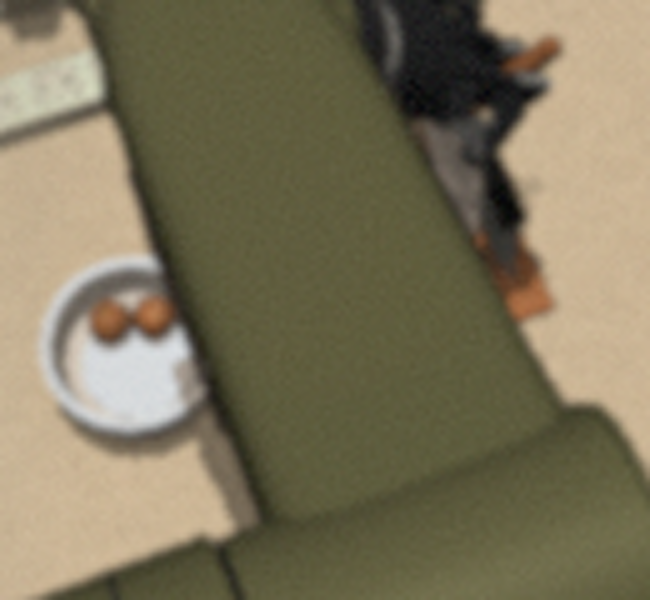

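Two walnuts lie in the bowl at (109,320) and (155,315). Now lower the carousel and turn the wheel by 144°.

Call:
move_arm:
  steps:
    - {"xyz":[0,0,10.6],"turn":[0,2.3,0]}
    - {"xyz":[0.7,0,26.4],"turn":[0,5.7,0]}
    - {"xyz":[2.3,0,42.1],"turn":[0,9.2,0]}
    - {"xyz":[4.9,0,57.8],"turn":[0,12.6,0]}
    - {"xyz":[8.5,0,73.2],"turn":[0,16,0]}
    - {"xyz":[12.9,0,88.4],"turn":[0,19.5,0]}
    - {"xyz":[18.3,0,103.3],"turn":[0,22.9,0]}
    - {"xyz":[24.5,0,117.9],"turn":[0,26.4,0]}
    - {"xyz":[31.6,0,132],"turn":[0,29.8,0]}
    - {"xyz":[39.6,0,145.8],"turn":[0,33.2,0]}
    - {"xyz":[48.3,0,159],"turn":[0,36.7,0]}
    - {"xyz":[54.6,0,167.5],"turn":[0,39,0]}

```text
clock: 28.07
eef_pos: [0.5626, -0.1825, 0.1167]
tcp_rot: [179.7, 3.1, 101.1]
contact_force: [6.8, 1.5, -1.4]
gripper_width: 0.0135
gripper_force: 38.9
```

Call:
move_arm:
  steps:
    - {"xyz":[0,0,8],"turn":[0,1.7,0]}
    - {"xyz":[0,0,15.8],"turn":[0,3.4,0]}
    - {"xyz":[0,0,15.8],"turn":[0,3.4,0]}
    - {"xyz":[0,0,15.8],"turn":[0,3.4,0]}

```text
clock: 28.4
eef_pos: [0.5627, -0.1832, 0.1032]
tcp_rot: [179.7, -0.1, 101.1]
contact_force: [2.8, 3.3, 5.8]
gripper_width: 0.0135
gripper_force: 40.5
```

Call:
move_arm:
  steps:
    - {"xyz":[0,0,0],"turn":[0,0,0]}
    - {"xyz":[0,0,0],"turn":[0,0,0]}
    - {"xyz":[0,0,0],"turn":[0,0,0]}
    - {"xyz":[0,0,0],"turn":[0,0,0]}
    - {"xyz":[0,0,-25],"turn":[0,0,0]}
    - {"xyz":[0,0,-60],"turn":[0,0,0]}
    - {"xyz":[0,0,-95],"turn":[0,0,0]}
    - {"xyz":[0,0,-130],"turn":[0,0,0]}
    - {"xyz":[0,0,-150],"turn":[0,0,0]}
    - {"xyz":[0,0,-150],"turn":[0,0,0]}
  fingers: 0.6

```text
clock: 29.23
eef_pos: [0.5631, -0.1838, 0.2573]
tcp_rot: [179.6, 0.3, 101.2]
contact_force: [0.9, 0.9, 0.5]
gripper_width: 0.0513
gripper_force: 0.0
```

Run:
```python
from h import *
print(observe()['joint_positions'].round())
x,y=S0
go((x+.001,y,.25,101.1+.5))
```

```text
[-18.  21.   3.  72.  -0.  61.]
[146.8, 0.6, 6.6] [0.4, 0.3, -0.4]
```

Call:
move_arm:
  steps:
    - {"xyz":[20,0,0],"turn":[0,0,-7]}
    - {"xyz":[45,0,0],"turn":[0,0,-14]}
    - {"xyz":[75,0,0],"turn":[0,0,-21]}
    - {"xyz":[105,0,0],"turn":[0,0,-28]}
    - {"xyz":[130,0,0],"turn":[0,0,-35]}
    - {"xyz":[147,0.5,5],"turn":[0,0,-42]}
    - {"xyz":[147,0.5,5],"turn":[0,0,-49]}
    - {"xyz":[147,0.5,5],"turn":[0,0,-56]}
    - {"xyz":[147,0.5,5],"turn":[0,0,-63]}
    - {"xyz":[147,0.5,5],"turn":[0,0,-70]}
    - {"xyz":[147,0.5,5],"turn":[0,0,-77]}
    - {"xyz":[147,0.5,5],"turn":[0,0,-84]}

```text
clock: 30.23
eef_pos: [0.5318, -0.0386, 0.2456]
tcp_rot: [180.0, -0.1, -174.5]
contact_force: [0.7, 0.5, -0.7]
gripper_width: 0.0511
gripper_force: 0.0
```

Call:
move_arm:
  steps:
    - {"xyz":[0,0,0],"turn":[0,0,-7]}
    - {"xyz":[0,0,0],"turn":[0,0,-14]}
    - {"xyz":[0,0,0],"turn":[0,0,-21]}
    - {"xyz":[0,0,0],"turn":[0,0,-28]}
    - {"xyz":[0,0,0],"turn":[0,0,-35]}
    - {"xyz":[0,0,0],"turn":[0,0,-42]}
    - {"xyz":[0,0,0],"turn":[0,0,-49]}
    - {"xyz":[0,0,0],"turn":[0,0,-56]}
    - {"xyz":[0,0,0],"turn":[0,0,-63]}
    - {"xyz":[0,0,0],"turn":[0,0,-70]}
    - {"xyz":[0,0,0],"turn":[0,0,-77]}
    - {"xyz":[0,0,0],"turn":[0,0,-84]}

```text
clock: 31.23
eef_pos: [0.5319, -0.0387, 0.2456]
tcp_rot: [179.8, 0.0, -90.5]
contact_force: [-0.3, -0.0, -0.3]
gripper_width: 0.0513
gripper_force: 0.0
```

Call:
move_arm:
  steps:
    - {"xyz":[0,0,0],"turn":[0,0,-7]}
    - {"xyz":[0,0,0],"turn":[0,0,-12]}
    - {"xyz":[0,0,0],"turn":[0,0,-12]}
    - {"xyz":[0,0,0],"turn":[0,0,-12]}

```text
clock: 31.57
eef_pos: [0.5321, -0.0387, 0.2459]
tcp_rot: [179.9, 0.0, -79.0]
contact_force: [0.7, -0.3, -0.2]
gripper_width: 0.051
gripper_force: 0.0
```

Run:
```python
from h import *
print(observe()['joint_positions'].round())
go((.5354,-.0394,.163,281.1))
```

```text
[  -4.   16.   -6.   69.   -0. -105.]
[1.4, -3.3, 82.9] [0.1, 0.0, -0.1]
```

Call:
move_arm:
  steps:
    - {"xyz":[1.4,-3.3,25],"turn":[0,0,0]}
    - {"xyz":[1.4,-3.3,50],"turn":[0,0,0]}
    - {"xyz":[1.4,-3.3,68],"turn":[0,0,0]}
    - {"xyz":[1.4,-3.3,78],"turn":[0,0,0]}
    - {"xyz":[1.4,-3.3,82],"turn":[0,0,0]}
    - {"xyz":[1.4,-3.3,82],"turn":[0,0,0]}

```text
clock: 32.07
eef_pos: [0.5356, -0.0394, 0.164]
tcp_rot: [179.9, 0.0, -78.9]
contact_force: [0.2, 0.2, 0.4]
gripper_width: 0.0511
gripper_force: 0.0
```

Call:
move_arm:
  steps:
    - {"xyz":[0,0,0],"turn":[0,0,0]}
    - {"xyz":[0,0,0],"turn":[0,0,0]}
    - {"xyz":[0,0,0],"turn":[0,0,0]}
    - {"xyz":[0,0,0],"turn":[0,0,0]}
    - {"xyz":[0,0,0],"turn":[0,0,0]}
    - {"xyz":[0,0,0],"turn":[0,0,0]}
    - {"xyz":[0,0,0],"turn":[0,0,0]}
  fingers: 0
  squeeze: 30

```text
clock: 32.65
eef_pos: [0.5364, -0.0398, 0.1659]
tcp_rot: [-180.0, -0.1, -78.9]
contact_force: [-2.4, -2.0, 6.1]
gripper_width: 0.0116
gripper_force: 35.0
```

Call:
move_arm:
  steps:
    - {"xyz":[0,0,0],"turn":[0,0,5]}
    - {"xyz":[0,0,0],"turn":[0,0,11]}
    - {"xyz":[0,0,0],"turn":[0,0,17]}
    - {"xyz":[0,0,0],"turn":[0,0,23]}
    - {"xyz":[0,0,0],"turn":[0,0,29]}
    - {"xyz":[0,0,0],"turn":[0,0,35]}
    - {"xyz":[0,0,0],"turn":[0,0,41]}
    - {"xyz":[0,0,0],"turn":[0,0,47]}
    - {"xyz":[0,0,0],"turn":[0,0,53]}
    - {"xyz":[0,0,0],"turn":[0,0,59]}
    - {"xyz":[0,0,0],"turn":[0,0,66]}
    - {"xyz":[0,0,0],"turn":[0,0,72]}

```text
clock: 33.65
eef_pos: [0.5358, -0.04, 0.1659]
tcp_rot: [-179.9, -0.1, -151.1]
contact_force: [-4.1, -2.6, 8.1]
gripper_width: 0.0111
gripper_force: 37.8
```

Call:
move_arm:
  steps:
    - {"xyz":[0,0,0],"turn":[0,0,6]}
    - {"xyz":[0,0,0],"turn":[0,0,13]}
    - {"xyz":[0,0,0],"turn":[0,0,20]}
    - {"xyz":[0,0,0],"turn":[0,0,27]}
    - {"xyz":[0,0,0],"turn":[0,0,34]}
    - {"xyz":[0,0,0],"turn":[0,0,41]}
    - {"xyz":[0,0,0],"turn":[0,0,48]}
    - {"xyz":[0,0,0],"turn":[0,0,55]}
    - {"xyz":[0,0,0],"turn":[0,0,62]}
    - {"xyz":[0,0,0],"turn":[0,0,68]}
    - {"xyz":[0,0,0],"turn":[0,0,72]}
    - {"xyz":[0,0,0],"turn":[0,0,72]}

```text
clock: 34.65
eef_pos: [0.5356, -0.0409, 0.1659]
tcp_rot: [-179.8, 0.1, 137.0]
contact_force: [-3.2, -3.6, 5.8]
gripper_width: 0.011
gripper_force: 35.1
```

Run:
```python
from h import *
s=observe();print(s['tcp_rot'][2],s['joint_positions'].round())
```

```text
136.98186615305562 [ -4.  18. -14.  57.  -0.  39.]
```

Call:
move_arm:
  steps:
    - {"xyz":[0,0,0],"turn":[0,0,0]}
    - {"xyz":[0,0,0],"turn":[0,0,0]}
    - {"xyz":[0,0,0],"turn":[0,0,0]}
    - {"xyz":[0,0,0],"turn":[0,0,0]}
    - {"xyz":[0,0,-25],"turn":[0,0,0]}
    - {"xyz":[0,0,-50],"turn":[0,0,6]}
    - {"xyz":[0,0,-75],"turn":[0,0,12]}
    - {"xyz":[0,0,-80],"turn":[0,0,19]}
    - {"xyz":[0,0,-80],"turn":[0,0,26]}
    - {"xyz":[0,0,-80],"turn":[0,0,33]}
    - {"xyz":[0,0,-80],"turn":[0,0,36]}
    - {"xyz":[0,0,-80],"turn":[0,0,36]}
  fingers: 0.6

```text
clock: 35.65
eef_pos: [0.5365, -0.0392, 0.2448]
tcp_rot: [180.0, -0.0, 101.1]
contact_force: [-0.7, 0.2, -1.2]
gripper_width: 0.0514
gripper_force: 0.0
```

Run:
```python
from h import *
x,y=st(146,0)
go((x,y,.103,101.1))
```

```text
[-146.1, -2.2, 141.8] [0.0, -0.0, 0.0]
```

Call:
move_arm:
  steps:
    - {"xyz":[-30,-1,0],"turn":[0,0,0]}
    - {"xyz":[-65,-1,0],"turn":[0,0,0]}
    - {"xyz":[-100,-2,0],"turn":[0,0,0]}
    - {"xyz":[-130,-2,0],"turn":[0,0,0]}
    - {"xyz":[-146,-2,20],"turn":[0,0,0]}
    - {"xyz":[-146,-2,50],"turn":[0,0,0]}
    - {"xyz":[-146,-2,80],"turn":[0,0,0]}
    - {"xyz":[-146,-2,110],"turn":[0,0,0]}
    - {"xyz":[-146,-2,132],"turn":[0,0,0]}
    - {"xyz":[-146,-2,141],"turn":[0,0,0]}
    - {"xyz":[-146,-2,141],"turn":[0,0,0]}
    - {"xyz":[-146,-2,141],"turn":[0,0,0]}
  fingers: 0.55

```text
clock: 36.65
eef_pos: [0.5629, -0.183, 0.1042]
tcp_rot: [-180.0, -0.0, 101.2]
contact_force: [0.2, -0.1, -0.3]
gripper_width: 0.047
gripper_force: 0.0
```

Call:
move_arm:
  steps:
    - {"xyz":[0,0,0],"turn":[0,0,0]}
    - {"xyz":[0,0,0],"turn":[0,0,0]}
    - {"xyz":[0,0,0],"turn":[0,0,0]}
    - {"xyz":[0,0,0],"turn":[0,0,0]}
    - {"xyz":[0,0,0],"turn":[0,0,0]}
    - {"xyz":[0,0,0],"turn":[0,0,0]}
  fingers: 0
  squeeze: 35

```text
clock: 37.15
eef_pos: [0.5629, -0.1836, 0.1058]
tcp_rot: [179.9, 0.1, 101.1]
contact_force: [-2.6, -0.1, 6.8]
gripper_width: 0.0135
gripper_force: 36.3
```

Call:
move_arm:
  steps:
    - {"xyz":[0.5,0,-10.6],"turn":[0,-2.3,0]}
    - {"xyz":[1.4,0,-21.1],"turn":[0,-4.6,0]}
    - {"xyz":[2.7,0,-31.6],"turn":[0,-6.9,0]}
    - {"xyz":[4.4,0,-42.0],"turn":[0,-9.2,0]}
    - {"xyz":[6.6,0,-52.3],"turn":[0,-11.5,0]}
    - {"xyz":[9.1,0,-62.6],"turn":[0,-13.8,0]}
    - {"xyz":[12.1,0,-72.7],"turn":[0,-16,0]}
    - {"xyz":[15.5,0,-82.7],"turn":[0,-18.3,0]}
    - {"xyz":[19.2,0,-92.6],"turn":[0,-20.6,0]}
    - {"xyz":[19.2,0,-92.6],"turn":[0,-20.6,0]}

```text
clock: 37.98
eef_pos: [0.559, -0.1638, 0.1984]
tcp_rot: [179.9, 20.8, 101.2]
contact_force: [-0.9, -3.0, -1.9]
gripper_width: 0.0134
gripper_force: 35.4
```

Call:
move_arm:
  steps:
    - {"xyz":[0.5,0,-10.6],"turn":[0,-2.3,0]}
    - {"xyz":[1.4,0,-21.1],"turn":[0,-4.6,0]}
    - {"xyz":[2.7,0,-31.6],"turn":[0,-6.9,0]}
    - {"xyz":[4.4,0,-42.0],"turn":[0,-9.2,0]}
    - {"xyz":[6.6,0,-52.3],"turn":[0,-11.5,0]}
    - {"xyz":[9.1,0,-62.6],"turn":[0,-13.8,0]}
    - {"xyz":[12.1,0,-72.7],"turn":[0,-16,0]}
    - {"xyz":[15.5,0,-82.7],"turn":[0,-18.3,0]}
    - {"xyz":[19.2,0,-92.6],"turn":[0,-20.6,0]}
    - {"xyz":[21.3,0,-97.5],"turn":[0,-21.8,0]}
    - {"xyz":[21.3,0,-97.5],"turn":[0,-21.8,0]}
    - {"xyz":[21.3,0,-97.5],"turn":[0,-21.8,0]}

```text
clock: 38.98
eef_pos: [0.5487, -0.1108, 0.28]
tcp_rot: [180.0, 42.3, 101.2]
contact_force: [1.4, -0.7, -1.8]
gripper_width: 0.0134
gripper_force: 35.5
```

Call:
move_arm:
  steps:
    - {"xyz":[0,0,0],"turn":[0,0,0]}
    - {"xyz":[0,0,0],"turn":[0,0,0]}
    - {"xyz":[0,0,0],"turn":[0,0,0]}
    - {"xyz":[0,0,0],"turn":[0,0,0]}
    - {"xyz":[0,0,0],"turn":[0,0,0]}
    - {"xyz":[0,0,0],"turn":[0,0,0]}
    - {"xyz":[0,0,0],"turn":[0,0,0]}
    - {"xyz":[0,0,0],"turn":[0,0,0]}
    - {"xyz":[0,0,0],"turn":[0,0,0]}
    - {"xyz":[0,0,0],"turn":[0,0,0]}
    - {"xyz":[0,0,0],"turn":[0,0,0]}
    - {"xyz":[0,0,0],"turn":[0,0,0]}

```text
clock: 39.98
eef_pos: [0.5487, -0.1107, 0.2802]
tcp_rot: [180.0, 42.4, 101.1]
contact_force: [4.0, 1.9, -4.1]
gripper_width: 0.0137
gripper_force: 35.5
```

Run:
```python
from h import *
s=observe();p=s['eef_pos'];d=(p[:2]-S0)*1e3;x=d@[np.cos(A0),np.sin(A0)]
print(p,'tilt',np.arctan2(p[2]*1e3-97,x+118)-np.arctan2(6.6,264),s['contact_force'])
T=snapshot('top')
H=cv2.cvtColor(T[220:275,215:252],cv2.COLOR_RGB2HSV)
m=((H[:,:,1]>110)&(H[:,:,0]<20)).astype(np.uint8)
n,l,st_,c=cv2.connectedComponentsWithStats(m);print([(a[4],(b+[215,220]).round(1).tolist()) for a,b in zip(st_[1:],c[1:])])
```

```text
[ 0.54867922 -0.11071425  0.28019862] tilt 0.741038683758269 [ 4.04415253  1.91700158 -4.11821758]
[(np.int32(80), [236.2, 243.1]), (np.int32(32), [245.4, 251.1]), (np.int32(32), [232.8, 256.5])]
```

Call:
move_arm:
  steps:
    - {"xyz":[0,0,10.6],"turn":[0,2.3,0]}
    - {"xyz":[0.7,0,26.4],"turn":[0,5.7,0]}
    - {"xyz":[2.3,0,42.1],"turn":[0,9.2,0]}
    - {"xyz":[4.9,0,57.8],"turn":[0,12.6,0]}
    - {"xyz":[8.5,0,73.2],"turn":[0,16,0]}
    - {"xyz":[12.9,0,88.4],"turn":[0,19.5,0]}
    - {"xyz":[18.3,0,103.3],"turn":[0,22.9,0]}
    - {"xyz":[24.5,0,117.9],"turn":[0,26.4,0]}
    - {"xyz":[31.6,0,132],"turn":[0,29.8,0]}
    - {"xyz":[39.6,0,145.8],"turn":[0,33.2,0]}
    - {"xyz":[48.3,0,159],"turn":[0,36.7,0]}
    - {"xyz":[54.6,0,167.5],"turn":[0,39,0]}

```text
clock: 41.03
eef_pos: [0.5627, -0.1829, 0.1192]
tcp_rot: [180.0, 3.3, 101.1]
contact_force: [3.5, 2.1, -1.9]
gripper_width: 0.0133
gripper_force: 35.6
```

Call:
move_arm:
  steps:
    - {"xyz":[0,0,8],"turn":[0,1.7,0]}
    - {"xyz":[0,0,15.8],"turn":[0,3.4,0]}
    - {"xyz":[0,0,15.8],"turn":[0,3.4,0]}
    - {"xyz":[0,0,15.8],"turn":[0,3.4,0]}

```text
clock: 41.37
eef_pos: [0.5629, -0.1838, 0.1054]
tcp_rot: [180.0, 0.0, 101.1]
contact_force: [1.2, 1.0, 2.9]
gripper_width: 0.0135
gripper_force: 36.9
```

Call:
move_arm:
  steps:
    - {"xyz":[0,0,0],"turn":[0,0,0]}
    - {"xyz":[0,0,0],"turn":[0,0,0]}
    - {"xyz":[0,0,0],"turn":[0,0,0]}
    - {"xyz":[0,0,0],"turn":[0,0,0]}
    - {"xyz":[0,0,-25],"turn":[0,0,0]}
    - {"xyz":[0,0,-60],"turn":[0,0,0]}
    - {"xyz":[0,0,-95],"turn":[0,0,0]}
    - {"xyz":[0,0,-130],"turn":[0,0,0]}
    - {"xyz":[0,0,-150],"turn":[0,0,0]}
    - {"xyz":[0,0,-150],"turn":[0,0,0]}
  fingers: 0.6

```text
clock: 42.2
eef_pos: [0.565, -0.1841, 0.2596]
tcp_rot: [179.6, 0.3, 101.2]
contact_force: [0.2, -0.7, 0.1]
gripper_width: 0.0513
gripper_force: 0.0
```

Run:
```python
from h import *
T=snapshot('top')[:,:,::-1]
cv2.imwrite('pics/c7.png',cv2.resize(T[165:315,130:320],None,fx=4,fy=4,interpolation=cv2.INTER_CUBIC))
go((.3738,-.1204,.24,101.1),(.3738,-.1204,.0475,101.1))
```

```text
[99.0, -174.4, 15.7] [0.3, 0.2, 0.1]
[0.0, -0.0, 192.5] [0.0, 0.0, 0.0]
```

View pics/c7.png

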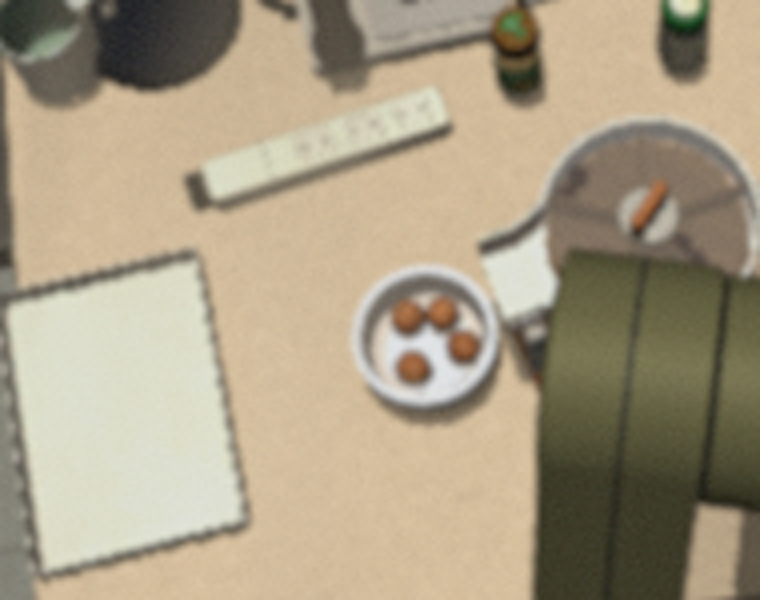

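All four walnuts are in the bowl at (408,316), (443,312), (464,346) and (414,368). The spout is empty, and the tray corners are at (5,298), (200,252), (250,520) and (42,578). Now fetch the cover.

Call:
move_arm:
  steps:
    - {"xyz":[15,-25,0],"turn":[0,0,0]}
    - {"xyz":[33,-58,0],"turn":[0,0,0]}
    - {"xyz":[52,-92,0],"turn":[0,0,0]}
    - {"xyz":[71,-126,0],"turn":[0,0,0]}
    - {"xyz":[90,-158,0],"turn":[0,0,0]}
    - {"xyz":[99,-174,10],"turn":[0,0,0]}
    - {"xyz":[99,-174,40],"turn":[0,0,0]}
    - {"xyz":[99,-174,75],"turn":[0,0,0]}
    - {"xyz":[99,-174,105],"turn":[0,0,0]}
    - {"xyz":[99,-174,120],"turn":[0,0,0]}
    - {"xyz":[99,-174,120],"turn":[0,0,0]}
    - {"xyz":[99,-174,120],"turn":[0,0,0]}
  fingers: 1

```text
clock: 43.25
eef_pos: [0.3708, -0.1191, 0.1326]
tcp_rot: [-179.8, -0.1, 101.2]
contact_force: [0.3, -0.9, 1.5]
gripper_width: 0.0854
gripper_force: 0.0
```

Run:
```python
from h import *
go((.3738,-.1204,.0475,101.1))
```

```text
[-2.0, 3.0, 85.1] [-0.2, -0.1, 0.1]
```

Call:
move_arm:
  steps:
    - {"xyz":[-2,3,25],"turn":[0,0,0]}
    - {"xyz":[-2,3,50],"turn":[0,0,0]}
    - {"xyz":[-2,3,70],"turn":[0,0,0]}
    - {"xyz":[-2,3,80],"turn":[0,0,0]}
    - {"xyz":[-2,3,85],"turn":[0,0,0]}
    - {"xyz":[-2,3,85],"turn":[0,0,0]}
    - {"xyz":[-2,3,85],"turn":[0,0,0]}

```text
clock: 43.83
eef_pos: [0.3771, -0.1214, 0.0498]
tcp_rot: [179.9, 0.0, 101.2]
contact_force: [0.4, -0.1, 0.5]
gripper_width: 0.0855
gripper_force: 0.0
```

Call:
move_arm:
  steps:
    - {"xyz":[0,0,0],"turn":[0,0,0]}
    - {"xyz":[0,0,0],"turn":[0,0,0]}
    - {"xyz":[0,0,0],"turn":[0,0,0]}
    - {"xyz":[0,0,0],"turn":[0,0,0]}
    - {"xyz":[0,0,0],"turn":[0,0,0]}
    - {"xyz":[0,0,0],"turn":[0,0,0]}
    - {"xyz":[0,0,0],"turn":[0,0,0]}
    - {"xyz":[0,0,0],"turn":[0,0,0]}
  fingers: 0
  squeeze: 35

```text
clock: 44.5
eef_pos: [0.376, -0.121, 0.0489]
tcp_rot: [-180.0, -0.0, 101.2]
contact_force: [-0.1, 0.1, -1.3]
gripper_width: 0.035
gripper_force: 33.7
```

Call:
move_arm:
  steps:
    - {"xyz":[0,0,-15],"turn":[0,0,0]}
    - {"xyz":[0,0,-40],"turn":[0,0,0]}
    - {"xyz":[0,0,-75],"turn":[0,0,0]}
    - {"xyz":[0,0,-110],"turn":[0,0,0]}
    - {"xyz":[0,0,-145],"turn":[0,0,0]}
    - {"xyz":[0,0,-180],"turn":[0,0,0]}
    - {"xyz":[0,0,-210],"turn":[0,0,0]}
    - {"xyz":[0,0,-225],"turn":[0,0,0]}
    - {"xyz":[0,0,-225],"turn":[0,0,0]}

```text
clock: 45.25
eef_pos: [0.3783, -0.1218, 0.2775]
tcp_rot: [179.6, 0.2, 101.2]
contact_force: [0.8, -0.5, -0.7]
gripper_width: 0.035
gripper_force: 33.7
```

Run:
```python
from h import *
go((.512,.083,.275,101.1),(.512,.083,.166,101.1))
```

```text
[175.0, 170.8, 3.0] [0.4, 0.2, 0.1]
[0.0, -0.0, 109.0] [0.0, 0.0, 0.0]
```

Call:
move_arm:
  steps:
    - {"xyz":[18,18,0],"turn":[0,0,0]}
    - {"xyz":[42,40,0],"turn":[0,0,0]}
    - {"xyz":[66,64,0],"turn":[0,0,0]}
    - {"xyz":[90,88,0],"turn":[0,0,0]}
    - {"xyz":[114,112,0],"turn":[0,0,0]}
    - {"xyz":[138,135,0],"turn":[0,0,0]}
    - {"xyz":[160,156,0],"turn":[0,0,0]}
    - {"xyz":[174,170,0],"turn":[0,0,0]}
    - {"xyz":[174,170,40],"turn":[0,0,0]}
    - {"xyz":[174,170,70],"turn":[0,0,0]}
    - {"xyz":[174,170,70],"turn":[0,0,0]}
    - {"xyz":[174,170,70],"turn":[0,0,0]}

```text
clock: 46.25
eef_pos: [0.5066, 0.0822, 0.2014]
tcp_rot: [-179.6, -0.0, 101.2]
contact_force: [-0.2, -0.6, -0.8]
gripper_width: 0.0351
gripper_force: 33.7
```

Run:
```python
from h import *
print(observe()['contact_force'],observe()['eef_pos'])
go((.5117,.082,.1675,101.1))
```

```text
[-0.17522756 -0.61487968 -0.811123  ] [0.50660369 0.082222   0.20141128]
[-1.2, 5.2, 33.9] [-0.4, -0.0, 0.1]
```

Call:
move_arm:
  steps:
    - {"xyz":[-1,5,0],"turn":[0,0,0]}
    - {"xyz":[-1,5,0],"turn":[0,0,0]}
    - {"xyz":[-1,5,0],"turn":[0,0,0]}
    - {"xyz":[-1,5,5],"turn":[0,0,0]}
    - {"xyz":[-1,5,10],"turn":[0,0,0]}
    - {"xyz":[-1,5,10],"turn":[0,0,0]}

```text
clock: 46.75
eef_pos: [0.5138, 0.0823, 0.1933]
tcp_rot: [-179.9, -0.0, 101.1]
contact_force: [-0.7, 0.6, -1.5]
gripper_width: 0.0352
gripper_force: 33.7
```

Run:
```python
from h import *
print(observe()['contact_force'],observe()['eef_pos'])
go((.5117,.082,.1675,101.1))
```

```text
[-0.69388554  0.57556612 -1.45007651] [0.51381484 0.08233814 0.19334627]
[0.1, -2.1, 25.8] [-0.1, -0.0, 0.0]
```

Call:
move_arm:
  steps:
    - {"xyz":[0,-1.5,0],"turn":[0,0,0]}
    - {"xyz":[0,-1.5,0],"turn":[0,0,0]}
    - {"xyz":[0,-1.5,4],"turn":[0,0,0]}
    - {"xyz":[0,-1.5,8],"turn":[0,0,0]}
    - {"xyz":[0,-1.5,12],"turn":[0,0,0]}
    - {"xyz":[0,-1.5,16],"turn":[0,0,0]}
    - {"xyz":[0,-1.5,16],"turn":[0,0,0]}
    - {"xyz":[0,-1.5,16],"turn":[0,0,0]}

```text
clock: 47.42
eef_pos: [0.5125, 0.0822, 0.1775]
tcp_rot: [-179.9, -0.0, 101.2]
contact_force: [0.7, 0.2, -0.7]
gripper_width: 0.0351
gripper_force: 33.7
```

Run:
```python
from h import *
print(observe()['contact_force'],observe()['eef_pos'])
go((.5117,.082,.1675,101.1))
```

```text
[ 0.73863664  0.2141028  -0.74354631] [0.51250599 0.08218987 0.17748845]
[-0.0, -0.8, 10.0] [-0.1, -0.0, 0.1]
```

No contact resistance yet. Go the last 10 mm.

Call:
move_arm:
  steps:
    - {"xyz":[0,-0.5,3],"turn":[0,0,0]}
    - {"xyz":[0,-0.5,6],"turn":[0,0,0]}
    - {"xyz":[0,-0.5,9],"turn":[0,0,0]}
    - {"xyz":[0,-0.5,11],"turn":[0,0,0]}
    - {"xyz":[0,-0.5,11],"turn":[0,0,0]}
    - {"xyz":[0,-0.5,11],"turn":[0,0,0]}

```text
clock: 47.92
eef_pos: [0.5123, 0.0821, 0.1669]
tcp_rot: [-180.0, 0.0, 101.2]
contact_force: [0.1, 0.3, -0.9]
gripper_width: 0.0351
gripper_force: 33.7
```

Call:
move_arm:
  steps:
    - {"xyz":[0,0,1],"turn":[0,0,0]}
    - {"xyz":[0,0,1.5],"turn":[0,0,0]}
    - {"xyz":[0,0,1.5],"turn":[0,0,0]}

```text
clock: 48.17
eef_pos: [0.5125, 0.0822, 0.1663]
tcp_rot: [180.0, 0.0, 101.2]
contact_force: [-1.2, -0.4, 5.4]
gripper_width: 0.0351
gripper_force: 34.6
```

Call:
move_arm:
  steps:
    - {"xyz":[0,0,1],"turn":[0,0,0]}
    - {"xyz":[0,0,1.5],"turn":[0,0,0]}
    - {"xyz":[0,0,1.5],"turn":[0,0,0]}

```text
clock: 48.42
eef_pos: [0.5125, 0.0822, 0.1661]
tcp_rot: [179.9, 0.0, 101.2]
contact_force: [-5.0, -0.2, 12.5]
gripper_width: 0.0351
gripper_force: 36.2
```

Call:
move_arm:
  steps:
    - {"xyz":[0,0,0],"turn":[0,0,0]}
    - {"xyz":[0,0,0],"turn":[0,0,0]}
    - {"xyz":[0,0,0],"turn":[0,0,0]}
    - {"xyz":[0,0,0],"turn":[0,0,0]}
    - {"xyz":[0,0,0],"turn":[0,0,0]}
    - {"xyz":[0,0,0],"turn":[0,0,0]}
    - {"xyz":[0,0,-20],"turn":[0,0,0]}
    - {"xyz":[0,0,-50],"turn":[0,0,0]}
    - {"xyz":[0,0,-80],"turn":[0,0,0]}
    - {"xyz":[0,0,-100],"turn":[0,0,0]}
  fingers: 1

```text
clock: 49.25
eef_pos: [0.513, 0.0822, 0.2663]
tcp_rot: [179.9, 0.0, 101.2]
contact_force: [-0.1, 0.1, -0.3]
gripper_width: 0.0853
gripper_force: 0.0
```

Run:
```python
from h import *
# compare cover region in side with initial image: need the initial picture s0 (resized) -> use shrink
S=snapshot('side')[:,:,::-1].astype(np.float32)
I=cv2.resize(cv2.imread('pics/s0.png'),(560,420),interpolation=cv2.INTER_AREA).astype(np.float32)
g=lambda a:cv2.cvtColor(a,cv2.COLOR_BGR2GRAY)
b=(228,168,262,200)
t=g(I)[b[1]:b[3],b[0]:b[2]]
r=cv2.matchTemplate(cv2.resize(g(S)[b[1]-6:b[3]+6,b[0]-6:b[2]+6],None,fx=4,fy=4,interpolation=cv2.INTER_CUBIC),cv2.resize(t,None,fx=4,fy=4,interpolation=cv2.INTER_CUBIC),cv2.TM_CCOEFF_NORMED)
_,v,_,l=cv2.minMaxLoc(r);print('shift px',l[0]/4-6,l[1]/4-6,v)
# bowl centre, tray
K=lambda u,v:ray('top',130+u/4-.4,165+v/4-.4,.056)[:2]
print('bowl',K(427,337))
q=np.array([ray('top',130+u/4-.4,165+v/4-.4,.026)[:2] for u,v in((5,298),(200,252),(250,520),(42,578))])
print(q,q.mean(0),np.linalg.norm(np.diff(q,axis=0),axis=1))
rays=[ray('side',u*.7,v*.7,.026)[:2].round(3) for u,v in((220,266),(318,247))];print(rays)
```

```text
shift px 0.0 -0.25 0.9267817139625549
bowl [0.49516491 0.15538682]
[[0.60731098 0.51188778]
 [0.61912747 0.3413962 ]
 [0.37498041 0.32338205]
 [0.35849909 0.49528992]] [0.48997949 0.41798899] [0.17090058 0.24481073 0.17269613]
[array([0.362, 0.48 ]), array([0.642, 0.471])]
```

Run:
```python
from h import *
go((.484,.212,.24,191.1))
```

```text
[133.0, -5.5, 29.7] [0.4, 0.4, -89.9]
```

Call:
move_arm:
  steps:
    - {"xyz":[10,0,0],"turn":[0,0,-7]}
    - {"xyz":[22,-1,0],"turn":[0,0,-14]}
    - {"xyz":[34,-1,0],"turn":[0,0,-21]}
    - {"xyz":[46,-2,0],"turn":[0,0,-28]}
    - {"xyz":[58,-2,0],"turn":[0,0,-35]}
    - {"xyz":[70,-3,0],"turn":[0,0,-42]}
    - {"xyz":[82,-3,0],"turn":[0,0,-49]}
    - {"xyz":[94,-4,0],"turn":[0,0,-56]}
    - {"xyz":[106,-4,0],"turn":[0,0,-63]}
    - {"xyz":[118,-5,0],"turn":[0,0,-70]}
    - {"xyz":[128,-5,0],"turn":[0,0,-77]}
    - {"xyz":[133,-5.5,20],"turn":[0,0,-84]}
  fingers: 0.4
  squeeze: 55

```text
clock: 50.3
eef_pos: [0.4833, 0.2136, 0.2466]
tcp_rot: [179.9, 0.4, -174.4]
contact_force: [0.7, 0.6, 0.7]
gripper_width: 0.0339
gripper_force: 0.0
```

Call:
move_arm:
  steps:
    - {"xyz":[0,0,20],"turn":[0,0,-6]}
    - {"xyz":[0,0,50],"turn":[0,0,-6]}
    - {"xyz":[0,0,80],"turn":[0,0,-6]}
    - {"xyz":[0,0,100],"turn":[0,0,-6]}
    - {"xyz":[0,0,100],"turn":[0,0,-6]}
    - {"xyz":[0,0,100],"turn":[0,0,-6]}

```text
clock: 50.8
eef_pos: [0.4802, 0.2111, 0.143]
tcp_rot: [-180.0, -0.2, -168.8]
contact_force: [-0.6, -0.4, -0.3]
gripper_width: 0.034
gripper_force: 0.0
```

Run:
```python
from h import *
go((.484,.212,.049,191.1))
```

```text
[-4.2, 0.2, 93.9] [-0.0, -0.2, 0.1]
```

Call:
move_arm:
  steps:
    - {"xyz":[-2,0,20],"turn":[0,0,0]}
    - {"xyz":[-2,0,45],"turn":[0,0,0]}
    - {"xyz":[-2,0,68],"turn":[0,0,0]}
    - {"xyz":[-2,0,84],"turn":[0,0,0]}
    - {"xyz":[-2,0,92],"turn":[0,0,0]}
    - {"xyz":[-2,0,93],"turn":[0,0,0]}
    - {"xyz":[-2,0,93],"turn":[0,0,0]}

```text
clock: 51.38
eef_pos: [0.4842, 0.2123, 0.052]
tcp_rot: [180.0, 0.1, -168.9]
contact_force: [-1.2, 1.5, -0.2]
gripper_width: 0.0342
gripper_force: 0.0
```

Call:
move_arm:
  steps:
    - {"xyz":[0,0,0],"turn":[0,0,0]}
    - {"xyz":[0,0,0],"turn":[0,0,0]}
    - {"xyz":[0,0,0],"turn":[0,0,0]}
    - {"xyz":[0,0,0],"turn":[0,0,0]}
    - {"xyz":[0,0,0],"turn":[0,0,0]}
    - {"xyz":[0,0,0],"turn":[0,0,0]}
  fingers: 0

```text
clock: 51.88
eef_pos: [0.4848, 0.2126, 0.0527]
tcp_rot: [180.0, 0.2, -168.8]
contact_force: [0.2, -0.4, 7.9]
gripper_width: 0.0072
gripper_force: 49.9
```

Run:
```python
from h import *
p=observe()['eef_pos'];print(p)
go((p[0],p[1],p[2]+.07,191.1),(p[0]-.005,p[1]+.258,p[2]+.07,191.1))
```

```text
[0.48481079 0.21262859 0.05265433]
[-0.3, 0.0, -70.0] [0.0, 0.2, 0.1]
[-44.8, 254.1, 0.0] [0.0, 0.0, 0.0]
```

Call:
move_arm:
  steps:
    - {"xyz":[0,0,0],"turn":[0,0,0]}
    - {"xyz":[0,0,0],"turn":[0,0,0]}
    - {"xyz":[0,0,0],"turn":[0,0,0]}
    - {"xyz":[0,0,4],"turn":[0,0,0]}
    - {"xyz":[0,0,9],"turn":[0,0,0]}
    - {"xyz":[0,0,9],"turn":[0,0,0]}
  fingers: 0.3

```text
clock: 52.38
eef_pos: [0.4822, 0.2115, 0.0407]
tcp_rot: [-180.0, -0.1, -168.9]
contact_force: [-0.9, -0.5, 0.2]
gripper_width: 0.0258
gripper_force: 0.0
```

Call:
move_arm:
  steps:
    - {"xyz":[0,0,0],"turn":[0,0,0]}
    - {"xyz":[0,0,0],"turn":[0,0,0]}
    - {"xyz":[0,0,0],"turn":[0,0,0]}
    - {"xyz":[0,0,0],"turn":[0,0,0]}
    - {"xyz":[0,0,0],"turn":[0,0,0]}
    - {"xyz":[0,0,0],"turn":[0,0,0]}
  fingers: 0

```text
clock: 52.88
eef_pos: [0.4856, 0.2121, 0.0431]
tcp_rot: [-179.9, 0.3, -168.8]
contact_force: [4.5, -1.2, 5.3]
gripper_width: 0.0088
gripper_force: 56.4
```

Call:
move_arm:
  steps:
    - {"xyz":[0,0,-5],"turn":[0,0,0]}
    - {"xyz":[0,0,-15],"turn":[0,0,0]}
    - {"xyz":[0,0,-30],"turn":[0,0,0]}
    - {"xyz":[0,0,-50],"turn":[0,0,0]}
    - {"xyz":[0,0,-65],"turn":[0,0,0]}
    - {"xyz":[0,0,-70],"turn":[0,0,0]}
    - {"xyz":[0,0,-70],"turn":[0,0,0]}

```text
clock: 53.47
eef_pos: [0.4823, 0.2123, 0.1126]
tcp_rot: [179.9, -0.1, -168.8]
contact_force: [-0.7, -0.6, -3.2]
gripper_width: 0.008
gripper_force: 56.4
```

Call:
move_arm:
  steps:
    - {"xyz":[-2,10,0],"turn":[0,0,0]}
    - {"xyz":[-6,30,0],"turn":[0,0,0]}
    - {"xyz":[-10,55,0],"turn":[0,0,0]}
    - {"xyz":[-15,82,0],"turn":[0,0,0]}
    - {"xyz":[-20,110,0],"turn":[0,0,0]}
    - {"xyz":[-25,138,0],"turn":[0,0,0]}
    - {"xyz":[-30,166,0],"turn":[0,0,0]}
    - {"xyz":[-35,194,0],"turn":[0,0,0]}
    - {"xyz":[-40,220,0],"turn":[0,0,0]}
    - {"xyz":[-44,240,0],"turn":[0,0,0]}
    - {"xyz":[-45,252,0],"turn":[0,0,0]}
    - {"xyz":[-45,254,0],"turn":[0,0,0]}

```text
clock: 54.47
eef_pos: [0.4766, 0.4721, 0.1099]
tcp_rot: [180.0, -0.1, -168.7]
contact_force: [-0.3, -0.3, -3.0]
gripper_width: 0.0083
gripper_force: 56.4
```

Call:
move_arm:
  steps:
    - {"xyz":[0,0,0],"turn":[0,0,0]}
    - {"xyz":[0,0,15],"turn":[0,0,0]}
    - {"xyz":[0,0,32],"turn":[0,0,0]}
    - {"xyz":[0,0,48],"turn":[0,0,0]}
    - {"xyz":[0,0,58],"turn":[0,0,0]}
    - {"xyz":[0,0,62],"turn":[0,0,0]}
    - {"xyz":[0,0,62],"turn":[0,0,0]}
    - {"xyz":[0,0,62],"turn":[0,0,0]}

```text
clock: 55.13
eef_pos: [0.4782, 0.468, 0.0509]
tcp_rot: [-179.9, -0.0, -168.9]
contact_force: [-2.0, -2.7, 2.6]
gripper_width: 0.0083
gripper_force: 61.4
```

```bash
python3 -c "
from h import *
s=observe();print(s['eef_pos'],s['contact_force'],s['gripper_width'])"
```

```text
[0.47821693 0.46802358 0.05086727] [-1.95010163 -2.67478594  2.64591842] 0.00828989136659542
```

Call:
move_arm:
  steps:
    - {"xyz":[0,0,1.5],"turn":[0,0,0]}
    - {"xyz":[0,0,3],"turn":[0,0,0]}
    - {"xyz":[0,0,3],"turn":[0,0,0]}

```text
clock: 55.38
eef_pos: [0.4783, 0.4694, 0.0483]
tcp_rot: [-180.0, 0.0, -168.9]
contact_force: [-3.2, -2.2, 7.1]
gripper_width: 0.0084
gripper_force: 68.9
```

Call:
move_arm:
  steps:
    - {"xyz":[0,0,0],"turn":[0,0,0]}
    - {"xyz":[0,0,0],"turn":[0,0,0]}
    - {"xyz":[0,0,0],"turn":[0,0,0]}
    - {"xyz":[0,0,0],"turn":[0,0,0]}
    - {"xyz":[0,0,-15],"turn":[0,0,0]}
    - {"xyz":[0,0,-40],"turn":[0,0,0]}
    - {"xyz":[0,0,-75],"turn":[0,0,0]}
    - {"xyz":[0,0,-110],"turn":[0,0,0]}
    - {"xyz":[0,0,-145],"turn":[0,0,0]}
    - {"xyz":[0,0,-180],"turn":[0,0,0]}
    - {"xyz":[0,0,-210],"turn":[0,0,0]}
    - {"xyz":[0,0,-210],"turn":[0,0,0]}
  fingers: 0.4

```text
clock: 56.38
eef_pos: [0.4807, 0.4723, 0.2649]
tcp_rot: [179.6, 0.6, -168.8]
contact_force: [0.4, -0.1, 1.3]
gripper_width: 0.0343
gripper_force: 0.0
```

Call:
move_arm:
  steps:
    - {"xyz":[15,0,0],"turn":[0,0,0]}
    - {"xyz":[45,0,0],"turn":[0,0,0]}
    - {"xyz":[80,0,0],"turn":[0,0,0]}
    - {"xyz":[115,0,0],"turn":[0,0,0]}
    - {"xyz":[150,0,0],"turn":[0,0,0]}
    - {"xyz":[180,0,0],"turn":[0,0,0]}
    - {"xyz":[200,0,0],"turn":[0,0,0]}
    - {"xyz":[200,0,0],"turn":[0,0,0]}

```text
clock: 57.05
eef_pos: [0.2783, 0.4297, 0.257]
tcp_rot: [-180.0, -0.1, -168.7]
contact_force: [0.3, -0.5, -0.2]
gripper_width: 0.0342
gripper_force: 0.0
```

Run:
```python
from h import *
T=snapshot('top')[:,:,::-1];S=snapshot('side')[:,:,::-1]
a=cv2.resize(T[180:330,120:330],None,fx=3.4,fy=3.4,interpolation=cv2.INTER_CUBIC)[:, :714]
b=cv2.resize(S[150:205,140:270],None,fx=5.2,fy=1*5.2,interpolation=cv2.INTER_CUBIC)
a=cv2.resize(T[190:300,120:330],None,fx=3.2,fy=3.2,interpolation=cv2.INTER_CUBIC);b=b[:,:672]
b=cv2.copyMakeBorder(b,0,0,0,max(0,a.shape[1]-b.shape[1]),cv2.BORDER_CONSTANT);a=cv2.copyMakeBorder(a,0,0,0,max(0,b.shape[1]-a.shape[1]),cv2.BORDER_CONSTANT)
o=np.vstack([a,b])[:600];print(o.shape);cv2.imwrite('pics/c8.png',o)
```

```text
(600, 672, 3)
```

View pics/c8.png

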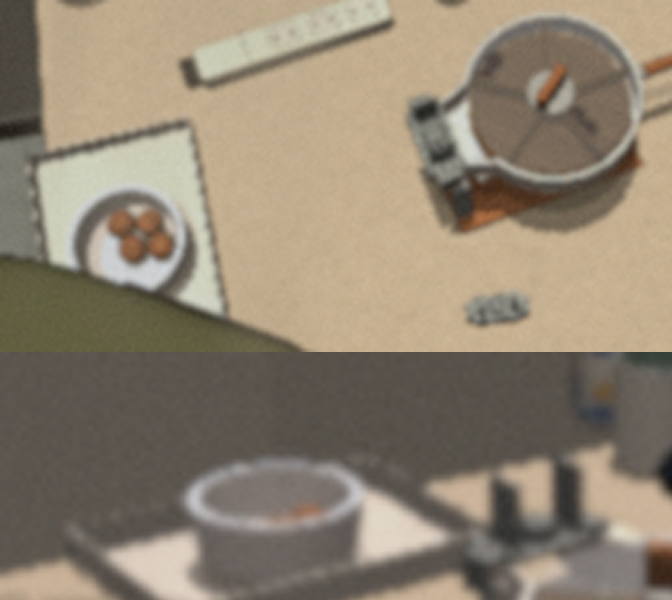

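The bowl with four walnuts stands centred in the tray, at (130,240) in the top part, and its rim looks level in the side part. The cover sits on the spout, the hazelnuts are still in the wheel, and there are no stray walnuts.

```bash
python3 -c "
from h import *
print(sign_off())"
```

```text
the job is handed in; nothing more can be done
None
```

I handed the job in: all four walnuts are in the white bowl standing on the tray floor, the hazelnuts are still in the carousel, the carousel is level, and the cover is back on the spout. The result of the judging was not shown.

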